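Fit the port bushing over the bent outlet tube

ROBOT

A 7-joint arm with a two-finger parallel gripper is mounted at the origin on the work surface. World frame = base frame: x ahead of the robot, y to its left, z up, the work surface at z = 0. Lengths are in m, angles in rad, forces in N, time in s.
With the tool pointing down it reaches from about 0.425 to 0.925 m from the base axis. Payload 6.8 kg.
Tool frame: the origin (TCP) lies at the very end of the fingers, on their centre line; the grasp point (between the pads) lies 19 mm behind it (tcp_to_grasp is the distance from the TCP to the grasp point, in m); z points along the fingers, y is the direction in which the jaws open and shut (so a half turn about z gives the same grasp; the last joint's range is limited). The gripper opens to 85 mm and grips with 20 to 120 N. Pads are 22 mm wide; open, the fingers measure 114 mm over their backs; the gripper's body (76 mm by 85 mm) begins 54 mm behind the grasp point. The pads swing forward as they close: fully open they stand 13 mm farther back than shut.
Start: joints at [1.122, 0.477, 0.022, 1.555, -0.011, 1.109, -0.083], TCP at [0.226, -0.636, 0.192] pointing down, gripper open.
Joint ranges: [-2.96, 2.96], [-0.34, 2.1], [-1.41, 1.46], [0.24, 2.44], [-1.37, 4.51], [0.17, 1.92], [-2.96, 2.96]. Speed limits (rad/s): [2.39, 2.39, 3.14, 3.14, 3.14, 3.14, 3.14].

INTERFACE

Orientations are given as a unit quaternion [w, x, y, z].
In Python, from station import * gives the robot as it stands.
- The arm moves only by the tool apply_moves, never from a script. Its argument "increments" is one flat list of numbers, 5 for each row, row after row: the finger opening in mm, from 0 to 85.4, then the shift along the tool's x, y, z in mm, then the turn about the tool's z in degrees. In form: [claw, tx, ty, tz, roll, claw, tx, ty, tz, roll, ...]. A call has 1 to 12 rows; each row shifts and turns the pose as measured when the row begins, along the tool's axes as they then stand; what a row does not reach is not made up. A row lasts 1/8 s, in which the tool goes at most 62.5 mm and 10.7 degrees, less where a joint would pass 70% of its speed; a pose out of reach is approached as far as the arm can. A call with a gripper value outside its range is refused whole. The fingers move at their own pace and stop on an object; "squeeze" is the grip in N (left out, the last holds). Time passes only in rows, so rows that do not move let the fingers close. It gives the time, the measured TCP pose, the force and the opening at its end, in the units of the state.
- get_obs(): the state, without advancing time (a new reading comes with each control period).
- read_camera(name): name is "scene" or "side" or "wrist"; returns (picture, depth): 384x512x3 uint8, blue, green, red; 384x512 float32, m along the optical axis (not along the pixel's ray), 0 where there is no reading.
- get_calibration(name): a dict with "mtx" (3x3 intrinsics, pixels), "D" ([k1, k2, p1, p2, k3] as OpenCV has them; the pictures are not rectified), "camera_from_world" (4x4, takes a point from world to camera coordinates); the wrist camera has in their place "T_tool_cam" (4x4, takes a point from camera to tool coordinates, whose origin is the TCP and whose axes are the flange's). Camera axes: x right, y down, z forward; pixel columns grow to the right and rows downward; lengths in m; the calibration is good to about 2 mm. A picture is of the moment at which its call begins: read the wrist's pose just before it. get_calibration takes no time and is no camera call.
- hand_in(): hands the job in, once; it reports no verdict.
Trained networks look in the newest picture that a camera, given by its name, has taken for a name from the list of things; names that differ only in an ending like _2 or _b are one class to them, and where a whole thing is asked for, a point or a joint stands for the part that bears it (a point fixed in the world has none). Each returns a list of dicts, best first, with "p" (0 to 1); they miss things now and then, are a little off and sometimes report something else, mostly with a low value. They report only what shows in the picture. A call takes as long as a camera call. They do not tell look-alikes from the thing itself.
- outline_of(camera, thing): "pixels" (384x512 bool, what is visible of it) and "extent" ([centre column, centre row, width, height] in pixels, round what is visible of it).
The state is a dict: "t": time; "q": joint angles; "joint_vel": joint speeds; "joint_torque": joint torques, N m; "eef_pos": TCP position; "tool_rot": TCP orientation; "contact_force": force on the tool from outside, world axes, zero at the start; "torque": the same for the moment, N m; "gripper_width": opening from 0.0 (shut) to 1.0 (fully open).
Only numpy, scipy, OpenCV 4.12 (cv2) and the standard library are available. Lean on these libraries where they do the work, as an engineer would, in place of code of your own. Each camera call takes 0.05 s, during which the arm holds its last target.

TASK

The outlet tube of the heated reactor box still hangs unsupported in its wall port. Take the white bushing from the bench, slip it onto the tube's open end with its round spigot first, work it gently round the bend without straining the thin tube, and seat it fully home in the port, its square head flush against the panel. Let go of it there and leave the bottle, the beaker and the spanner alone.

Things in the scene. Friction and masses are not known exactly. Their poses are not given: they have to be found in the camera images.
- bushing_center (a point): White PTFE bushing, loose, about 80 g: square head 40 x 40 mm, 30 mm long; round spigot 24 mm across, 8 mm long on one end; 18 mm bore through both. Point: on the bore's axis, half-way along the head. Local +x runs along the bore to the spigot (tip at +23 mm, back of head at -15 mm), z up. Lies on a flat of its head, bore level, this point 20 mm up; grip the upright flats (40 mm apart), back end of the head.
- bushing: The same bushing; origin on the bench under bushing_center, same axes.
- bushing_face (a point): Centre of the bushing's seating face: front of the square head, where the spigot begins, on the bore's axis, 15 mm from bushing_center towards the spigot; axes as bushing_center.
- port (a point): Centre of the round port, 26 mm across, 16 mm deep, in the outer face of the box's upright aluminium panel, 105 mm above the bench. Local +y points straight into the box, square to the panel; z up.
- hotbox: White heated reactor box, fixed, 180 mm wide, 145 deep, top 134 mm above the bench (29 mm above the port's centre), on a 260 x 320 mm perforated baseplate, top 24 mm up; two steel modules, 63 mm high, stand on the plate on its +x side. Origin on the bench under the port; axes as the port.
- tube_end (a point): Tip of the outlet tube's open, rounded end, on its axis, 105 mm above the bench; axes as tube. The last 55 mm up to here are straight.
- tube: Thin 12 mm steel tube, fixed; pushing over 18 N strains it. Origin at the port's centre, up to 0.04 rad askew to the panel. From there level along local -y for 60 mm, bends 70 degrees to local -x (radius about 95 mm), then level and straight 55 mm to tube_end at (-106,-173,0) mm. Hand-bent: the bend's radius varies from 65 to 175 mm and it wanders up to 10 mm sideways and 5 mm up or down off a true arc.
- bottle: Clear glass bottle with black cap, 86 mm across, 180 mm high, about 0.5 kg, standing; origin under its centre. Leave it alone.
- beaker: Clear glass beaker, 70 mm across, 85 mm high, standing; origin under its centre. Leave it alone.
- spanner: Steel spanner, 150 mm long, lying on the bench along its local x. Leave it alone.
Mind the look-alikes: they are no part of the job. Of the things shaped like the bushing, the white one is meant.

How it is judged:
On the way, in this order (a step that is already met when the one before it is completed fails the run):
1. the bushing is threaded, spigot first, on the tube's open end (x of tube_end in the frame of bushing_center between -0.06 and 0 m and y of tube_end in the frame of bushing_center between -0.006 and 0.006 m and z of tube_end in the frame of bushing_center between -0.006 and 0.006 m), for 0.1 s.
2. the bushing has come round the bend and faces the port (distance between bushing_face and port below 0.045 m and angle between the x axis of bushing_face and the y axis of port, either way round below 0.2 rad), for 0.1 s.
At the end, for the whole second after the job is handed in: The bushing sits released and at rest in the port: seating face within 3 mm of the panel's face, its centre within 4 mm of the port's centre across and in height, its axis within 0.12 rad of the port's (y of bushing_face in the frame of port between -0.003 and 0.003 m and x of bushing_face in the frame of port between -0.004 and 0.004 m and z of bushing_face in the frame of port between -0.004 and 0.004 m and angle between the x axis of bushing_face and the y axis of port, either way round below 0.12 rad and linear speed of bushing below 0.01 m/s); the robot touches nothing.
It fails at once if the tube is loaded with more than 18 N (contact force between tube and anything else above 18 N).
It fails at once if the bottle is shifted by more than 15 mm (distance of bottle from where it was at the start of the episode above 0.015 m).
It fails at once if the beaker is shifted by more than 15 mm (distance of beaker from where it was at the start of the episode above 0.015 m).
It fails at once if the spanner is shifted by more than 15 mm (distance of spanner from where it was at the start of the episode above 0.015 m).
It also fails if it takes over 72 s, if anything falls off the work surface, if the arm or the gripper's body presses on something with over 40 N, if the wrist force passes 120 N, or if a joint passes its speed limit or range.

## Working session

There is one attempt and no reset: what is moved stays moved. The work goes in short steps, Python scripts to look and compute and a tool call to move; the robot and the scene stay as the last step left them, time stands still between calls to the robot, and variables do not carry over. Pictures are saved under pics/ and viewed, and the job is handed in when it is done.

Besides the shell and the picture viewer there is one more tool, called after "Request:" by a JSON object that holds its "op" and its "data". apply_moves: Moves the arm, as the interface text tells. Its arguments: {"type":"object","properties":{"increments":{"type":"array"},"squeeze":{"type":"number"}},"required":["increments"]}

I'll start by looking at the scene.

```bash
ls; mkdir -p pics; cat > h.py <<'E'
import numpy as np, cv2, json
from station import *
from scipy.spatial.transform import Rotation as R
def snap(name,fn):
    o=get_obs(); im,d=read_camera(name); np.savez('pics/'+fn+'.npz',im=im,d=d,pos=o['eef_pos'],rot=o['tool_rot'])
    cv2.imwrite('pics/'+fn+'.png',im); return o,im,d
def Rq(q): return R.from_quat([q[1],q[2],q[3],q[0]]).as_matrix()
def world_T_cam(name,o=None):
    c=get_calibration(name)
    if 'T_tool_cam' in c:
        T=np.eye(4);T[:3,:3]=Rq(o['tool_rot']);T[:3,3]=o['eef_pos'];return T@np.array(c['T_tool_cam'])
    return np.linalg.inv(np.array(c['camera_from_world']))
def unproj(name,uv,z,T):
    c=get_calibration(name);uv=np.asarray(uv,float).reshape(-1,1,2)
    n=cv2.undistortPoints(uv,np.array(c['mtx']),np.array(c['D'])).reshape(-1,2)
    z=np.asarray(z).reshape(-1,1)
    P=np.hstack([n*z,z]);return P@T[:3,:3].T+T[:3,3]
def cloud(name,d,T):
    v,u=np.mgrid[0:d.shape[0],0:d.shape[1]]
    return unproj(name,np.stack([u,v],-1).reshape(-1,2),d.reshape(-1),T).reshape(d.shape+(3,))
def proj(name,P,T):
    c=get_calibration(name);Ti=np.linalg.inv(T);
    return cv2.projectPoints(np.asarray(P,float).reshape(-1,1,3),cv2.Rodrigues(Ti[:3,:3])[0],Ti[:3,3],np.array(c['mtx']),np.array(c['D']))[0].reshape(-1,2)
E
python3 - <<'E'
from h import *
for n in ['scene','side','wrist']:
    o,im,d=snap(n,n+'0')
    print(n,(d>0).mean(),world_T_cam(n,o).round(3).tolist(), get_calibration(n))
    for t in ['bushing','tube','hotbox','bottle','beaker','spanner']:
        for r in outline_of(n,t)[:3]: print(n,t,round(r['p'],2),np.round(r['extent']))
print(o)
E
```

```text
pics
scene 0.9960378011067709 [[0.861, 0.419, -0.288, 0.829], [0.508, -0.727, 0.461, -0.496], [-0.016, -0.544, -0.839, 0.778], [0.0, 0.0, 0.0, 1.0]] {'mtx': array([[378.71083117,   0.        , 262.82047467],
       [  0.        , 378.71083117, 190.98683822],
       [  0.        ,   0.        ,   1.        ]]), 'D': array([-0.0249221,  0.       ,  0.       ,  0.       ,  0.       ]), 'camera_from_world': array([[ 0.8609394 ,  0.50846156, -0.01581776, -0.44923405],
       [ 0.41935681, -0.72697994, -0.54372791, -0.28527211],
       [-0.28796393,  0.46148349, -0.83911248,  1.12097642],
       [ 0.        ,  0.        ,  0.        ,  1.        ]])}
scene bushing 0.91 [235. 229.  19.  27.]
scene bushing 0.79 [196. 238.  22.  29.]
scene bushing 0.73 [169. 224.  23.  28.]
scene tube 0.95 [296. 136.  67.  46.]
scene hotbox 0.74 [322. 128. 123. 129.]
scene hotbox 0.23 [290. 265.  48.  67.]
scene bottle 0.75 [288. 265.  47.  67.]
scene beaker 0.9 [233. 309.  43.  44.]
scene spanner 0.88 [109. 291.  66.  29.]
side 0.9960072835286459 [[0.999, -0.024, 0.04, 0.527], [-0.047, -0.472, 0.88, -1.019],
[... 1652 characters left out ...]
.]
{'t': 0.7, 'q': array([ 1.12191074,  0.4769773 ,  0.02237685,  1.55538754, -0.0115148 ,
        1.10932444, -0.08306867]), 'joint_vel': array([ 0.00048846, -0.00088766,  0.00043784,  0.00021622,  0.00036284,
        0.00121928, -0.00210193]), 'joint_torque': array([-2.15633095e-04, -5.96163189e+01,  1.60603914e+00, -2.81501019e+01,
        1.25766572e-02,  1.30995002e-03,  2.29803283e-05]), 'eef_pos': array([ 0.22563475, -0.63618884,  0.19192796]), 'tool_rot': array([1.05896498e-05, 9.85516174e-01, 1.69581458e-01, 2.23728191e-05]), 'contact_force': array([-0.05913921,  1.1220078 ,  1.08699745]), 'torque': array([ 0.00022664, -0.00939815, -0.04707843]), 'gripper_width': 1.0000610075327667}
```

```bash
python3 - <<'E'
import cv2
a=cv2.imread('pics/scene0.png');b=cv2.imread('pics/side0.png')
cv2.imwrite('pics/s0x.png',cv2.resize(a[60:380,70:490],None,fx=1.85,fy=1.85,interpolation=cv2.INTER_CUBIC))
cv2.imwrite('pics/d0x.png',cv2.resize(b[90:370,100:420],None,fx=2.1,fy=2.1,interpolation=cv2.INTER_CUBIC))
E
```

```text
(no output)
```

View pics/s0x.png

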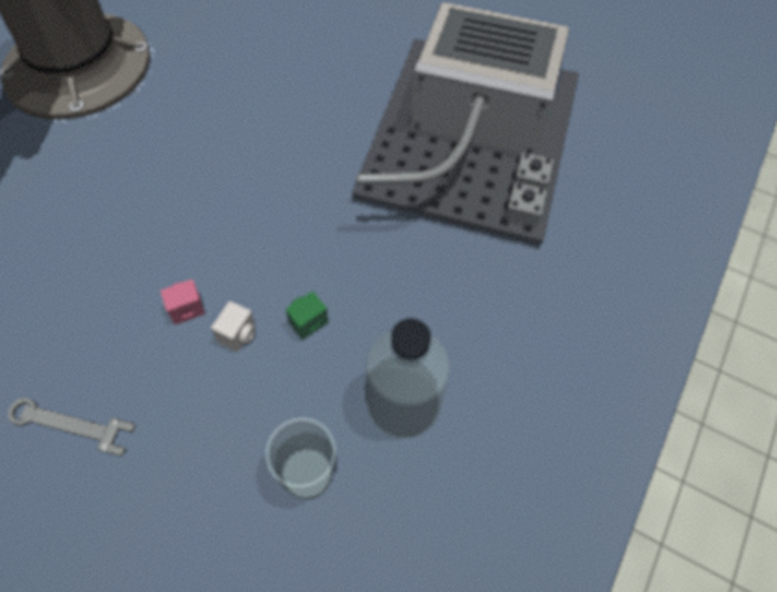

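View pics/d0x.png

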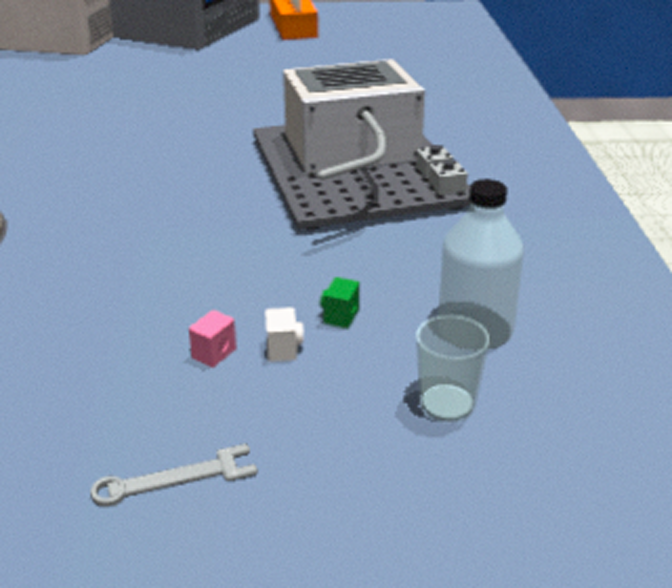

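```bash
python3 - <<'E'
from h import *
for n in ['scene','side']:
    z=np.load(f'pics/{n}0.npz');d=z['d'];T=world_T_cam(n);C=cloud(n,d,T)
    read_camera(n)
    for t in ['bushing','tube','bottle','beaker','spanner','hotbox']:
        for r in outline_of(n,t):
            if r['p']<.5: continue
            m=r['pixels']&(d>0);P=C[m]
            print(n,t,round(r['p'],2),np.round(r['extent']),m.sum(),np.median(P,0).round(3),np.percentile(P,2,axis=0).round(3),np.percentile(P,98,axis=0).round(3),np.median(z['im'][m],0))
E
```

```text
scene bushing 0.84 [196. 236.  19.  22.] 369 [ 0.507 -0.261  0.04 ] [ 0.488 -0.278  0.013] [ 0.523 -0.239  0.044] [190. 193. 198.]
scene bushing 0.66 [166. 226.  22.  26.] 333 [ 0.433 -0.265  0.04 ] [ 0.412 -0.284  0.004] [ 0.449 -0.245  0.044] [138. 113. 183.]
scene bushing 0.59 [235. 228.  21.  25.] 403 [ 0.574 -0.204  0.04 ] [ 0.549 -0.223  0.003] [ 0.59  -0.18   0.044] [ 74. 118.  57.]
scene tube 0.59 [297. 136.  65.  49.] 447 [0.626 0.018 0.109] [ 0.558 -0.046  0.103] [0.643 0.148 0.113] [129. 129. 125.]
scene bottle 0.85 [289. 265.  42.  63.] 2217 [ 0.728 -0.251  0.125] [ 0.686 -0.274  0.016] [ 0.761 -0.21   0.182] [104.  97.  86.]
scene beaker 0.94 [231. 308.  43.  46.] 1318 [ 0.658 -0.35   0.04 ] [ 0.634 -0.388  0.002] [ 0.699 -0.324  0.087] [131. 124. 110.]
scene spanner 0.88 [110. 290.  67.  31.] 758 [ 0.412 -0.447  0.008] [ 0.336 -0.474 -0.001] [ 0.473 -0.413  0.011] [138.  138.  133.5]
scene hotbox 0.59 [324. 129. 122. 133.] 10403 [0.632 0.142 0.05 ] [0.489 0.002 0.019] [0.753 0.293 0.137] [87. 83. 81.]
side bushing 0.87 [260. 233.  18.  23.] 368 [ 0.57  -0.212  0.029] [ 
[... 253 characters left out ...]
] [ 0.492 -0.278  0.002] [ 0.523 -0.24   0.04 ] [135. 139. 142.]
side tube 0.81 [267. 158.  37.  33.] 289 [0.621 0.025 0.106] [ 0.556 -0.046  0.027] [0.646 0.16  0.111] [146. 145. 142.]
side bottle 0.9 [329. 215.  43.  87.] 2302 [ 0.717 -0.258  0.101] [ 0.679 -0.273  0.   ] [ 0.761 -0.13   0.18 ] [164. 149. 130.]
side beaker 0.86 [314. 266.  33.  50.] 1446 [ 0.668 -0.374  0.058] [ 0.638 -0.387  0.004] [ 0.7   -0.323  0.085] [150.  141.5 122. ]
side spanner 0.55 [181. 316.  75.  30.] 727 [ 0.407 -0.448  0.006] [ 0.338 -0.475  0.001] [ 0.474 -0.414  0.009] [195. 193. 188.]
side hotbox 0.7 [275. 159. 106.  78.] 5374 [0.608 0.138 0.049] [ 0.487 -0.002  0.015] [0.746 0.273 0.136] [118. 113. 112.]
```

```bash
python3 - <<'E'
from h import *
for n in ['scene','side']:
    z=np.load(f'pics/{n}0.npz');d=z['d'];T=world_T_cam(n);C=cloud(n,d,T)
    m=(np.abs(C[...,2]-.04)<.006)&(np.hypot(C[...,0]-.507,C[...,1]+.26)<.04)
    r=cv2.minAreaRect((C[m][:,:2]*1000).astype(np.float32));print(n,m.sum(),r)
    m=(C[...,2]<.032)&(C[...,2]>.005)&(np.hypot(C[...,0]-.507,C[...,1]+.26)<.04)
    print(C[m].round(3)[::8].tolist())
    # panel plane
    m=(C[...,2]>.05)&(C[...,2]<.125)&(C[...,0]>.5)&(C[...,0]<.72)&(C[...,1]>.08)&(C[...,1]<.25)
    P=C[m]; 
    # ransac
    best=None;rng=np.random.default_rng(0)
    for i in range(500):
        a=P[rng.choice(len(P),3,False)];nn=np.cross(a[1]-a[0],a[2]-a[0]);
        if np.linalg.norm(nn)<1e-6: continue
        nn/=np.linalg.norm(nn)
        if abs(nn[2])>.3: continue
        k=np.abs((P-a[0])@nn)<.003
        if best is None or k.sum()>best.sum(): best=k
    Q=P[best];c=Q.mean(0);w=np.linalg.svd(Q-c,full_matrices=False)[2][2]
    print(n,'panel',best.sum(),c,w,Q.min(0),Q.max(0))
E
```

```text
scene 265 ((502.27294921875, -257.0550537109375), (33.5434684753418, 41.22509765625), 4.588801860809326)
[[0.514, -0.239, 0.028], [0.516, -0.248, 0.03], [0.519, -0.252, 0.031], [0.521, -0.256, 0.03], [0.52, -0.252, 0.018], [0.521, -0.262, 0.031], [0.495, -0.277, 0.025], [0.522, -0.254, 0.013], [0.518, -0.267, 0.026], [0.494, -0.278, 0.017], [0.517, -0.272, 0.029], [0.485, -0.28, 0.006], [0.511, -0.276, 0.025], [0.523, -0.265, 0.019], [0.516, -0.276, 0.026], [0.513, -0.277, 0.019], [0.515, -0.277, 0.016]]
scene panel 1446 [0.62583938 0.14548428 0.08863987] [-0.21958848  0.97556468 -0.00737966] [0.53516384 0.12306141 0.05001021] [0.71164362 0.16665468 0.12494713]
side 151 ((503.31689453125, -257.1875305175781), (27.250205993652344, 42.482948303222656), 1.222747802734375)
[[0.489, -0.244, 0.026], [0.519, -0.259, 0.03], [0.518, -0.262, 0.027], [0.525, -0.262, 0.024], [0.516, -0.276, 0.032], [0.499, -0.276, 0.029], [0.516, -0.275, 0.028], [0.498, -0.276, 0.027], [0.516, -0.273, 0.025], [0.498, -0.276, 0.024], [0.516, -0.275, 0.023], [0.498, -0.275, 0.021], [0.516, -0.276, 0.021], [0.5, -0.277, 0.019], [0.518, -0.274, 0.017], [0.505, -0.277, 0.016], [0.491, -0.275, 0.012], [0.509, -0.275, 0.012], [0.496, -0.277, 0.011], [0.513, -0.274, 0.008], [0.5, -0.275, 0.007], [0.491, -0.277, 0.005]]
side panel 961 [0.6219673  0.14774435 0.08837957] [-0.22029083  0.97543365  0.00106891] [0.53728433 0.1253609  0.05010677] [0.71281273 0.17083547 0.12486203]
```

```bash
cat >> h.py <<'E'
def yaw_of(o):
    M=Rq(o['tool_rot']);return np.degrees(np.arctan2(M[1,0],M[0,0]))
def plan(wps,claw,n=None,pos=None,yaw=None):
    """wps list of (x,y,z,yaw,nrows). prints rows"""
    o=get_obs(); p=np.array(o['eef_pos'] if pos is None else pos,float); M=Rq(o['tool_rot']); y=yaw_of(o)
    print('at',p.round(4),round(y,2),'tilt',np.degrees(np.arccos(-M[2,2])).round(2))
    out=[]
    for w in wps:
        t=np.array(w[:3]);k=w[4];p0=p.copy();y0=y;dy=(w[3]-y0+180)%360-180
        for i in range(1,k+1):
            q=p0+(t-p0)*i/k; yn=y0+dy*i/k
            d=q-p; c,s=np.cos(np.radians(y)),np.sin(np.radians(y))
            out.append([claw,round(1000*(c*d[0]+s*d[1]),1),round(1000*(s*d[0]-c*d[1]),1),round(-1000*d[2],1),round(-(yn-y),1)])
            # integrate rounded
            r=out[-1]; p=p+np.array([c*r[1]+s*r[2],s*r[1]-c*r[2],-r[3]])/1000; y=y-r[4]
    print(json.dumps(sum(out,[])))
E
python3 - <<'E'
from h import *
plan([(.503,-.257,.17,3,11)],85)
E
```

```text
at [ 0.2256 -0.6362  0.1919] 19.53 tilt 0.0
[85, 35.3, -24.1, 2.0, 1.5, 85, 34.6, -24.9, 2.0, 1.5, 85, 34.0, -25.9, 2.0, 1.5, 85, 33.3, -26.8, 2.0, 1.5, 85, 32.6, -27.6, 2.0, 1.5, 85, 31.8, -28.5, 2.0, 1.5, 85, 31.1, -29.2, 2.0, 1.5, 85, 30.3, -30.1, 1.9, 1.5, 85, 29.5, -30.9, 2.0, 1.5, 85, 28.7, -31.6, 2.0, 1.5, 85, 27.9, -32.4, 2.0, 1.5]
```

Request:
{"op": "apply_moves", "data": {"increments": [85,35.3,-24.1,2.0,1.5,85,34.6,-24.9,2.0,1.5,85,34.0,-25.9,2.0,1.5,85,33.3,-26.8,2.0,1.5,85,32.6,-27.6,2.0,1.5,85,31.8,-28.5,2.0,1.5,85,31.1,-29.2,2.0,1.5,85,30.3,-30.1,1.9,1.5,85,29.5,-30.9,2.0,1.5,85,28.7,-31.6,2.0,1.5,85,27.9,-32.4,2.0,1.5]}}

```text
t: 3.12
eef_pos: [0.5117, -0.2523, 0.17]
tool_rot: [0.003, 1.0, 0.017, 0.001]
contact_force: [0.7, 0.6, -0.3]
gripper_width: 0.995
```

Request:
{"op": "apply_moves", "data": {"increments": [85,0,0,0,0]}}

```text
t: 3.25
eef_pos: [0.5143, -0.248, 0.17]
tool_rot: [0.002, 1.0, 0.021, 0.002]
contact_force: [0.0, -0.3, -1.0]
gripper_width: 0.998
```

```bash
python3 - <<'E'
from h import *
o,im,d=snap('wrist','w1'); T=world_T_cam('wrist',o); C=cloud('wrist',d,T)
print(o['eef_pos'],yaw_of(o),o['t'],o['q'])
for r in outline_of('wrist','bushing'): print(round(r['p'],2),r['extent'].round() if hasattr(r['extent'],'round') else r['extent'])
z=C[...,2]
m=(np.abs(z-.04)<.006)&(np.hypot(C[...,0]-.505,C[...,1]+.257)<.035)
r=cv2.minAreaRect((C[m][:,:2]*1000).astype(np.float32));print(m.sum(),r,np.median(z[m]))
m2=(z<.034)&(z>.018)&(np.hypot(C[...,0]-.505,C[...,1]+.257)<.04); print('low',C[m2].min(0),C[m2].max(0),m2.sum())
print('bench z',np.median(z[(np.abs(z)<.01)]))
E
```

```text
[ 0.51427737 -0.24803274  0.17003738] 2.3547138726380723 3.25 [ 0.42527746  0.33029987 -0.10731344  1.83051546  0.04444786  0.97852683
 -1.23064491]
0.97 [205.4, 116.9, 51.9, 51.3]
0.87 [260.6, 180.7, 39.9, 41.0]
0.62 [260.9, 253.2, 49.8, 51.8]
1236 ((502.85302734375, -256.0463562011719), (30.618432998657227, 39.57416534423828), 3.548734426498413) 0.04039316211789956
low [ 0.51645706 -0.27553325  0.01826703] [ 0.52631057 -0.23597725  0.03387098] 267
bench z 0.0005447208170018536
```

View pics/w1.png

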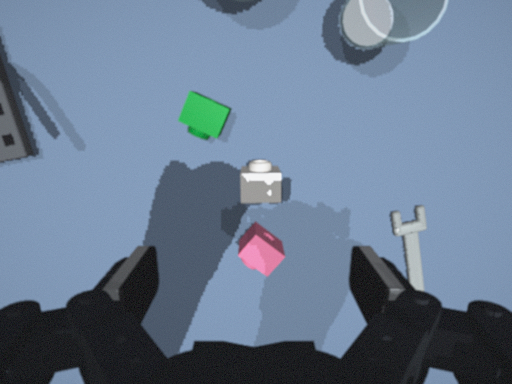

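```bash
python3 - <<'E'
from h import *
plan([(.499,-.2563,.10,3.5,4),(.499,-.2563,.04,3.5,3)],66)
E
```

```text
at [ 0.5119 -0.2521  0.1701] 2.05 tilt 0.33
[66, -3.3, 0.9, 17.5, -0.4, 66, -3.2, 0.9, 17.5, -0.3, 66, -3.3, 0.9, 17.5, -0.4, 66, -3.2, 0.9, 17.6, -0.3, 66, -0.0, 0.0, 20.0, -0.0, 66, -0.0, 0.0, 20.0, -0.0, 66, -0.0, 0.0, 20.0, -0.0]
```

Request:
{"op": "apply_moves", "data": {"increments": [66,-3.3,0.9,17.5,-0.4,66,-3.2,0.9,17.5,-0.3,66,-3.3,0.9,17.5,-0.4,66,-3.2,0.9,17.6,-0.3,66,0.0,0.0,20.0,0.0,66,0,0,0,0,66,0,0,0,0]}}

```text
t: 4.22
eef_pos: [0.4929, -0.2697, 0.0796]
tool_rot: [0.006, 1.0, 0.022, 0.001]
contact_force: [0.4, 0.0, 0.8]
gripper_width: 0.77
```

```bash
python3 - <<'E'
from h import *
o,im,d=snap('wrist','w2'); T=world_T_cam('wrist',o); C=cloud('wrist',d,T)
print(o['eef_pos'],yaw_of(o),o['t'],o['joint_vel'].round(3))
z=C[...,2]
m=(np.abs(z-.04)<.006)&(np.hypot(C[...,0]-.505,C[...,1]+.257)<.035)
r=cv2.minAreaRect((C[m][:,:2]*1000).astype(np.float32));print(m.sum(),r,np.median(z[m]))
plan([(.499,-.2563,.03,3.5,2),(.499,-.2563,.004,3.5,3)],66)
E
```

```text
[ 0.49285024 -0.26969702  0.07956324] 2.530961330298006 4.225 [ 0.01   0.003  0.005  0.007 -0.001  0.002  0.003]
2455 ((502.6035461425781, -256.2596740722656), (30.645254135131836, 40.066463470458984), 2.869811534881592) 0.04044462666760135
at [ 0.4928 -0.2697  0.0796] 2.53 tilt 0.68
[66, 3.4, -6.5, 24.8, -0.5, 66, 3.4, -6.5, 24.8, -0.5, 66, 0.0, -0.0, 8.7, 0.0, 66, 0.0, -0.0, 8.6, 0.0, 66, 0.0, -0.0, 8.7, 0.0]
```

View pics/w2.png

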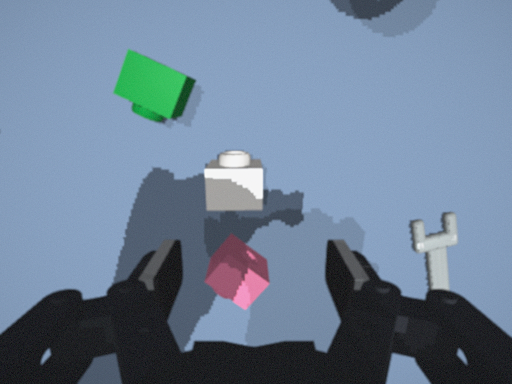

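Request:
{"op": "apply_moves", "data": {"increments": [66,3.0,-6.0,15,-0.5,66,2.5,-5,10,-0.3,66,0.5,-1,4,0,66,0,0,0,0]}}

```text
t: 4.78
eef_pos: [0.4995, -0.2566, 0.0494]
tool_rot: [0.006, 1.0, 0.03, 0.002]
contact_force: [0.4, 0.2, -0.6]
gripper_width: 0.772
```

```bash
python3 - <<'E'
from h import *
plan([(.4985,-.2562,.004,3.2,5)],66)
E
```

```text
at [ 0.4995 -0.2566  0.0494] 3.45 tilt 0.73
[66, -0.2, -0.1, 9.1, 0.0, 66, -0.2, -0.1, 9.1, 0.1, 66, -0.2, -0.1, 9.0, 0.0, 66, -0.2, -0.1, 9.1, 0.1, 66, -0.2, -0.1, 9.1, 0.0]
```

Request:
{"op": "apply_moves", "data": {"increments": [66,-0.2,-0.1,14,0.1,66,-0.2,-0.1,14,0.1,66,-0.2,-0.1,10,0,66,-0.2,-0.1,5,0,66,0,0,2,0,66,0,0,0,0]}}

```text
t: 5.52
eef_pos: [0.4986, -0.2572, 0.0009]
tool_rot: [0.006, 1.0, 0.028, 0.001]
contact_force: [0.2, 0.9, -0.2]
gripper_width: 0.772
```

```bash
python3 - <<'E'
from h import *
plan([(.4985,-.2562,.004,3.2,1)],66)
E
```

```text
at [ 0.4986 -0.2572  0.0009] 3.2 tilt 0.72
[66, -0.1, -1.0, -3.1, -0.0]
```

Request:
{"op": "apply_moves", "data": {"increments": [66,0,-0.8,-3,0,30,0,0,0,0,30,0,0,0,0,30,0,0,0,0,30,0,0,0,0], "squeeze": 30}}

```text
t: 6.15
eef_pos: [0.4994, -0.2567, 0.0053]
tool_rot: [0.007, 1.0, 0.028, 0.002]
contact_force: [-0.1, 0.0, 0.7]
gripper_width: 0.35
```

Request:
{"op": "apply_moves", "data": {"increments": [20,0,0,0,0,20,0,0,0,0]}}

```text
t: 6.4
eef_pos: [0.4994, -0.2567, 0.0053]
tool_rot: [0.007, 1.0, 0.028, 0.002]
contact_force: [0.0, -0.3, -0.0]
gripper_width: 0.237
```

```bash
python3 - <<'E'
from h import *
o,im,d=snap('wrist','w3'); print(o['eef_pos'],yaw_of(o),o['gripper_width'],o['contact_force'],o['t'])
E
```

```text
[ 0.49937478 -0.25666234  0.00526607] 3.200036660687824 0.23719773918302214 [ 0.01649022 -0.28550172 -0.02151965] 6.4
```

View pics/w3.png

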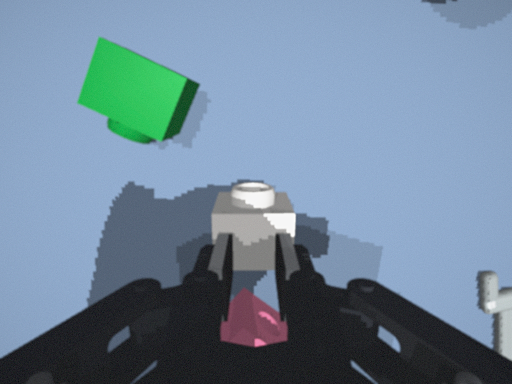

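```bash
python3 - <<'E'
from h import *
z=np.load('pics/w3.npz');o=dict(eef_pos=z['pos'],tool_rot=z['rot']);T=world_T_cam('wrist',o);C=cloud('wrist',z['d'],T)
for v,u in [(240,218),(250,225),(250,212),(240,290),(260,285),(230,255),(262,255),(210,220),(210,255),(245,225),(236,226),(236,286),(300,205)]:
    print(u,v,C[v,u].round(4),z['im'][v,u])
E
python3 - <<'E'
import cv2
a=cv2.imread('pics/w3.png');cv2.imwrite('pics/w3x.png',cv2.resize(a[170:340,160:350],None,fx=3.2,fy=3.2,interpolation=cv2.INTER_NEAREST))
E
```

```text
218 240 [ 0.5097 -0.2405  0.0564] [99 94 93]
225 250 [ 0.5103 -0.2443  0.0674] [72 69 65]
212 250 [ 0.506  -0.2382  0.059 ] [54 54 54]
290 240 [ 0.5113 -0.2719  0.0565] [108 101 102]
285 260 [ 0.5115 -0.2676  0.0762] [87 82 80]
255 230 [ 0.5086 -0.257   0.0398] [169 171 173]
255 262 [ 0.492  -0.258   0.0411] [126 128 128]
220 210 [ 0.5164 -0.2394  0.0353] [125 124 124]
255 210 [ 0.5174 -0.2566  0.0356] [128 129 127]
225 245 [ 0.5105 -0.244   0.063 ] [93 91 89]
226 236 [ 0.5101 -0.2437  0.0525] [101  97  95]
286 236 [ 0.5113 -0.2706  0.0521] [110 107 106]
205 300 [ 0.5105 -0.2408  0.1028] [33 29 27]
```

View pics/w3x.png

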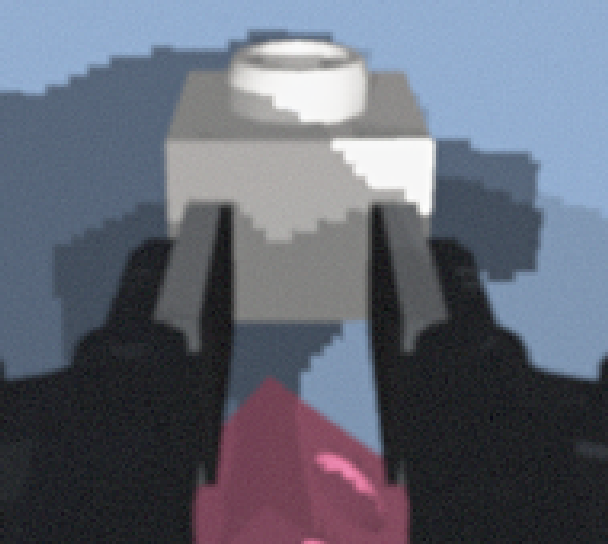

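```bash
python3 - <<'E'
from h import *
z=np.load('pics/w3.npz');o=dict(eef_pos=z['pos'],tool_rot=z['rot']);T=world_T_cam('wrist',o);C=cloud('wrist',z['d'],T)
for u in (222,228,230,285,280):
  for v in range(226,246,2): print(u,v,C[v,u].round(4),z['im'][v,u])
for zz in (0.005,0.02,.04): print(zz, proj('wrist',[[.5105,-.244,zz],[.5105,-.2705,zz],[.4994,-.2567,zz]],T).round(1).tolist())
E
```

```text
222 226 [ 0.5105 -0.241   0.0417] [168 169 173]
222 228 [ 0.5095 -0.2411  0.0416] [167 171 171]
222 230 [ 0.508  -0.241   0.0406] [168 169 172]
222 232 [ 0.5069 -0.241   0.0403] [143 145 147]
222 234 [ 0.51   -0.2417  0.0501] [104 104 102]
222 236 [ 0.5098 -0.2419  0.0521] [98 97 94]
222 238 [ 0.51   -0.2421  0.0548] [98 94 92]
222 240 [ 0.5095 -0.2422  0.0557] [101  95  95]
222 242 [ 0.5097 -0.2424  0.0583] [99 95 94]
222 244 [ 0.5098 -0.2426  0.0605] [97 94 91]
228 226 [ 0.5102 -0.2438  0.0405] [170 173 176]
228 228 [ 0.5097 -0.2439  0.0418] [170 171 173]
228 230 [ 0.5087 -0.244   0.0418] [170 170 174]
228 232 [ 0.5071 -0.2439  0.0403] [147 147 149]
228 234 [ 0.5099 -0.2444  0.0495] [86 85 84]
228 236 [ 0.51   -0.2446  0.0522] [67 66 64]
228 238 [ 0.5103 -0.2448  0.055 ] [55 53 52]
228 240 [ 0.51   -0.2449  0.0565] [47 47 45]
228 242 [ 0.5101 -0.245   0.0589] [39 33 33]
228 244 [ 0.5101 -0.2451  0.061 ] [29 30 25]
230 226 [ 0.5104 -0.2448  0.0408] [169 172 173]
230 228 [ 0.5093 -0.2449  0.0406] [171 174 174]
230 230 [ 0.5078 -0.2448  0.0394] [170 172 173]
230 232 [ 0.5073 -0.2449  
[... 693 characters left out ...]
-0.2694  0.0595] [101  98  96]
285 244 [ 0.5119 -0.2691  0.0622] [97 94 93]
280 226 [ 0.5112 -0.2691  0.0397] [247 247 247]
280 228 [ 0.5105 -0.2691  0.0404] [232 234 235]
280 230 [ 0.5095 -0.2691  0.0405] [169 170 172]
280 232 [ 0.5082 -0.2693  0.0398] [148 148 150]
280 234 [ 0.5115 -0.2681  0.0504] [99 98 97]
280 236 [ 0.5114 -0.2679  0.0528] [93 90 88]
280 238 [ 0.5116 -0.2676  0.0555] [83 82 81]
280 240 [ 0.5114 -0.2675  0.0572] [73 70 70]
280 242 [ 0.5113 -0.2673  0.0591] [60 56 59]
280 244 [ 0.5113 -0.2671  0.0611] [48 46 50]
0.005 [[232.1, 203.7], [277.0, 205.9], [252.6, 222.4]]
0.02 [[230.7, 211.9], [279.2, 214.3], [252.9, 232.0]]
0.04 [[228.4, 225.1], [282.9, 227.8], [253.3, 247.4]]
```

```bash
python3 - <<'E'
from h import *
for f in ['w1','w2','w3']:
    z=np.load(f'pics/{f}.npz');c=np.array(get_calibration('wrist')['T_tool_cam']);C=cloud('wrist',z['d'],c)
    d=z['d'];m=(d>0.03)&(C[...,2]<-.02+0.015)&(np.abs(C[...,1])<.06)&(C[...,0]<.06)
    P=C[m]; print(f,m.sum(), 'max z',np.percentile(P[:,2],[50,90,99,100]).round(4))
    for s in (1,-1):
        Q=P[(P[:,1]*s>0)]; k=np.argsort(-Q[:,2])[:15]; print(s,Q[k].mean(0).round(4), np.abs(Q[:,1]).min())
E
```

```text
w1 29621 max z [-0.1158 -0.0759 -0.0577 -0.0522]
1 [ 0.0002  0.0433 -0.053 ] 3.169793351150672e-05
-1 [-0.0017 -0.0419 -0.0531] 7.745104665384385e-05
w2 36239 max z [-0.1122 -0.0783 -0.0527 -0.0456]
1 [ 0.0002  0.0338 -0.0467] 3.42146818512949e-05
-1 [ 0.     -0.0325 -0.0468] 7.11625987575978e-05
w3 49242 max z [-0.1064 -0.0348 -0.0079 -0.005 ]
1 [-0.0404  0.0128 -0.0052] 3.426406182305156e-05
-1 [-0.0196 -0.0107 -0.0053] 7.588331933303669e-05
```

```bash
python3 - <<'E'
import station
from h import *
print([x for x in dir(station) if not x.startswith('__')])
print(getattr(station,'tcp_to_grasp',None))
o,im,d=snap('side','d1'); print(o['t'],o['eef_pos'])
cv2.imwrite('pics/d1x.png',cv2.resize(im[130:330,140:360],None,fx=3,fy=3,interpolation=cv2.INTER_CUBIC))
E
```

```text
['PlanningError', 'get_calibration', 'get_obs', 'hand_in', 'outline_of', 'read_camera', 'tcp_to_grasp']
0.0187
6.45 [ 0.4993735  -0.25669369  0.00526787]
```

View pics/d1x.png

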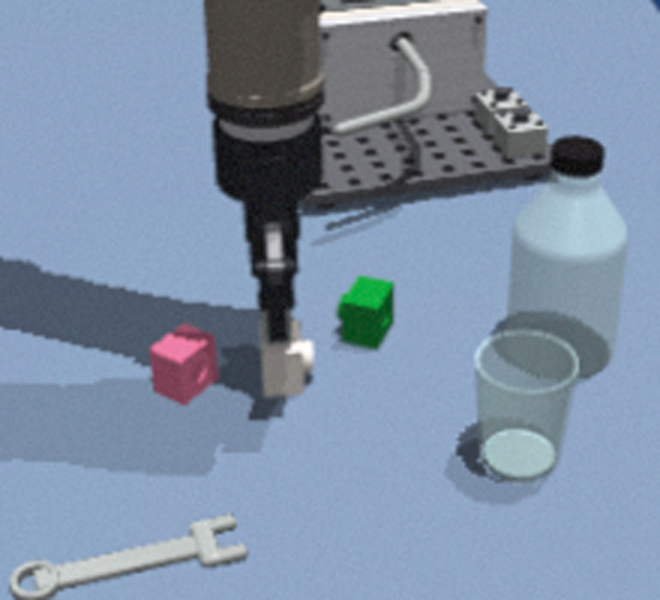

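Request:
{"op": "apply_moves", "data": {"increments": [66,0,0,-5,0,66,0,0,0,0,66,0,0,0,0,66,0,0,0,0]}}

```text
t: 7.0
eef_pos: [0.4994, -0.2567, 0.0108]
tool_rot: [0.007, 1.0, 0.028, 0.002]
contact_force: [0.1, 0.5, -0.2]
gripper_width: 0.774
```

```bash
python3 - <<'E'
from h import *
plan([(.4985,-.2562,-.038,3.2,5)],66);print(get_obs()['gripper_width'])
E
```

```text
at [ 0.4994 -0.2567  0.0108] 3.19 tilt 0.81
[66, -0.2, -0.1, 9.8, -0.0, 66, -0.2, -0.1, 9.7, -0.0, 66, -0.1, -0.1, 9.8, -0.0, 66, -0.2, -0.1, 9.7, -0.0, 66, -0.2, -0.1, 9.8, -0.0]
0.7744153399384353
```

Request:
{"op": "apply_moves", "data": {"increments": [66,-0.2,-0.1,12,0,66,-0.2,-0.1,12,0,66,-0.2,-0.2,10,0,66,-0.1,-0.2,6,0,66,0,0,4,0,66,0,0,0,0]}}

```text
t: 7.75
eef_pos: [0.498, -0.2563, -0.0376]
tool_rot: [0.006, 1.0, 0.028, 0.002]
contact_force: [0.5, -0.7, 0.1]
gripper_width: 0.769
```

Request:
{"op": "apply_moves", "data": {"increments": [30,0,0,0,0,30,0,0,0,0,30,0,0,0,0,30,0,0,0,0,30,0,0,0,0,30,0,0,0,0], "squeeze": 35}}

```text
t: 8.5
eef_pos: [0.4987, -0.2566, -0.0366]
tool_rot: [0.007, 1.0, 0.028, 0.002]
contact_force: [0.0, 0.0, -1.0]
gripper_width: 0.465
```

```bash
python3 - <<'E'
from h import *
o,im,d=snap('wrist','w4'); print(o['eef_pos'],yaw_of(o),o['gripper_width'],o['contact_force'],o['t'])
E
```

```text
[ 0.49868399 -0.2565767  -0.03664592] 3.1968242707383183 0.46485779446016884 [ 0.00161495  0.00748306 -0.95144122] 8.5
```

View pics/w4.png

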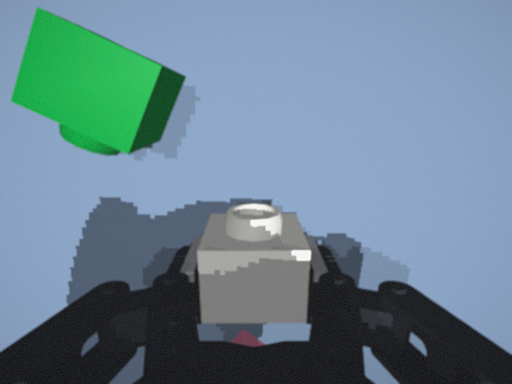

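```bash
python3 - <<'E'
from h import *
z=np.load('pics/w4.npz');c=np.array(get_calibration('wrist')['T_tool_cam']);C=cloud('wrist',z['d'],c)
P=C.reshape(-1,3)
top=(np.abs(P[:,2]+.0766)<.004)&(np.abs(P[:,1])<.025)&(P[:,0]>-.02)&(P[:,0]<.03)
Q=P[top];print(top.sum(),np.median(Q[:,2]),np.percentile(Q[:,0],[1,2,50,98,99]).round(4),np.percentile(Q[:,1],[1,2,50,98,99]).round(4))
r=cv2.minAreaRect((Q[:,:2]*1000).astype(np.float32));print(r)
sp=(P[:,2]>-.072)&(P[:,2]<-.05)&(np.abs(P[:,1])<.016)&(P[:,0]>.015)&(P[:,0]<.04)
print(sp.sum(),np.percentile(P[sp],[1,50,99],axis=0).round(4))
# y centre by front face
ff=(P[:,2]>-.074)&(P[:,2]<-.06)&(np.abs(P[:,1])<.025)&(P[:,0]>.01)&(P[:,0]<.022)
print(ff.sum(),np.percentile(P[ff],[1,50,99],axis=0).round(4))
print(z['d'][255:325:8,250].round(4))
plan([(.4987,-.2566,.10,3.2,4),(.5,-.12,.11,32,8)],30)
E
```

```text
9492 -0.07780004940436659 [-0.0104 -0.01    0.0065  0.0195  0.0196] [-0.022  -0.0209  0.0005  0.022   0.0229]
((4.202704429626465, 0.04473304748535156), (49.99460220336914, 31.703369140625), 89.60887908935547)
2402 [[ 0.0188 -0.0155 -0.0718]
 [ 0.0223  0.0001 -0.0668]
 [ 0.0275  0.0156 -0.0502]]
1754 [[ 0.0111 -0.0245 -0.0739]
 [ 0.0193  0.0001 -0.0688]
 [ 0.0218  0.0246 -0.0604]]
[0.1159 0.1142 0.1178 0.1171 0.119  0.12   0.1207 0.1211 0.1233]
at [ 0.4987 -0.2566 -0.0367] 3.2 tilt 0.79
[30, 0.0, 0.0, -34.2, -0.0, 30, 0.0, 0.0, -34.1, -0.0, 30, 0.0, 0.0, -34.2, -0.0, 30, 0.0, 0.0, -34.2, -0.0, 30, 1.1, -17.0, -1.2, -3.6, 30, 2.2, -17.0, -1.3, -3.6, 30, 3.2, -16.7, -1.2, -3.6, 30, 4.3, -16.5, -1.3, -3.6, 30, 5.4, -16.3, -1.2, -3.6, 30, 6.3, -15.8, -1.3, -3.6, 30, 7.3, -15.5, -1.2, -3.6, 30, 8.3, -14.9, -1.3, -3.6]
```

Request:
{"op": "apply_moves", "data": {"increments": [30,0,0,-15,0,30,0,0,-30,0,30,0,0,-35,0,30,0,0,-35,0,30,1.1,-10.0,-30,-3.6,30,3,-20.0,-8,-4.5,30,5,-25,-2,-4.5,30,7,-25,0,-4.5,30,10,-25,0,-4.5,30,13,-20,0,-4.5,30,10,-12,0,-3.6,30,4,-4,0,0]}}

```text
t: 10.05
eef_pos: [0.5032, -0.0888, 0.1221]
tool_rot: [0.006, 0.954, 0.3, -0.001]
contact_force: [0.5, -0.1, -1.6]
gripper_width: 0.463
```

```bash
python3 - <<'E'
from h import *
plan([(.545,-.075,.12,40,4)],30); o=get_obs(); print(o['gripper_width'],o['q'].round(2))
E
```

```text
at [ 0.5032 -0.0888  0.1221] 34.92 tilt 0.67
[30, 10.5, 3.1, 0.5, -1.3, 30, 10.5, 3.4, 0.6, -1.2, 30, 10.4, 3.6, 0.5, -1.3, 30, 10.3, 3.9, 0.5, -1.3]
0.46325887414402134 [ 0.28  0.31 -0.29  2.    0.13  0.85 -1.04]
```

Request:
{"op": "apply_moves", "data": {"increments": [30,12,5,0.5,-1.5,30,12,4.5,0.5,-1.5,30,10,4,0.5,-1.3,30,6,2,0.2,-0.7,30,1,0,0,0,30,0,0,0,0]}}

```text
t: 10.8
eef_pos: [0.5491, -0.0784, 0.1197]
tool_rot: [0.006, 0.94, 0.342, -0.002]
contact_force: [-0.7, 0.7, -0.8]
gripper_width: 0.466
```

```bash
python3 - <<'E'
from h import *
o,im,d=snap('wrist','w5'); print(o['eef_pos'],yaw_of(o),o['tool_rot'],o['t'],np.abs(o['joint_vel']).max())
for r in outline_of('wrist','tube'): print(r['p'],r['extent'])
plan([(.58,.01,.13,95,8)],30)
E
```

```text
[ 0.54906405 -0.0784226   0.11973181] 40.001284854621076 [ 0.00611324  0.93966373  0.3420413  -0.00156432] 10.8 0.0026006105325788063
0.85 [221.9, 91.5, 36.0, 179.9]
at [ 0.5489 -0.0785  0.1198] 39.99 tilt 0.73
[30, 10.1, -6.0, -1.3, -6.9, 30, 10.7, -4.7, -1.2, -6.9, 30, 11.2, -3.4, -1.3, -6.8, 30, 11.6, -2.0, -1.3, -6.9, 30, 11.7, -0.7, -1.3, -6.9, 30, 11.7, 0.8, -1.2, -6.9, 30, 11.5, 2.1, -1.3, -6.8, 30, 11.2, 3.6, -1.3, -6.9]
```

View pics/w5.png

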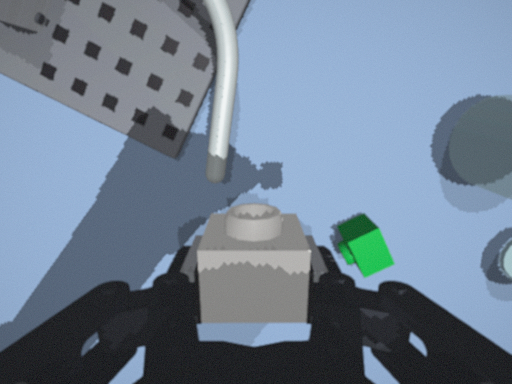

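Request:
{"op": "apply_moves", "data": {"increments": [30,8,-6.0,-4,-6.0,30,10.7,-5,-3,-6.9,30,11.2,-3.4,-2,-6.8,30,11.6,-2.0,-1.3,-6.9,30,11.7,-0.7,0,-6.9,30,11.7,0.8,0,-6.9,30,11.5,2.1,0,-6.8,30,8,3,0,-5,30,4,1,0,-2,30,0,0,0,0,30,0,0,0,0]}}

```text
t: 12.28
eef_pos: [0.576, 0.0089, 0.1299]
tool_rot: [0.005, 0.672, 0.741, -0.006]
contact_force: [-0.3, -0.3, -0.5]
gripper_width: 0.462
```

```bash
python3 - <<'E'
from h import *
o,im,d=snap('wrist','w6'); print(o['eef_pos'],yaw_of(o),o['tool_rot'],o['t'],np.abs(o['joint_vel']).max(),o['q'].round(2))
for r in outline_of('wrist','tube'): print(r['p'],r['extent'])
E
```

```text
[0.57600561 0.00893055 0.12986409] 95.6056922906751 [ 0.00542339  0.67166664  0.74080897 -0.00604778] 12.275 0.003848404934847599 [ 0.27  0.43 -0.52  1.83  0.28  0.95 -0.27]
0.61 [339.5, 117.3, 73.4, 232.7]
```

View pics/w6.png

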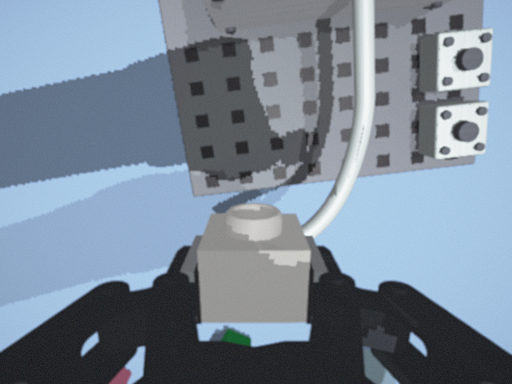

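```bash
cat > tube.py <<'E'
from h import *
from scipy.optimize import least_squares
from scipy.interpolate import CubicSpline
from scipy.spatial import cKDTree
def tubepts(f,name='wrist'):
    z=np.load(f'pics/{f}.npz')
    o=dict(eef_pos=z['pos'],tool_rot=z['rot'])
    T=world_T_cam(name,o);C=cloud(name,z['d'],T);d=z['d']
    m=(d>.12)&(C[...,2]>.092)&(C[...,2]<.122)&(C[...,0]>.54)&(C[...,0]<.67)&(C[...,1]>-.06)&(C[...,1]<.152)
    # drop panel-ish and box
    m&=((C[...,0]-.6239)*-.22+(C[...,1]-.1466)*.9755)<-.006
    m=cv2.erode(m.astype(np.uint8),np.ones((2,2)))>0 if name=='wrist' else m
    n,l,s,_=cv2.connectedComponentsWithStats(m.astype(np.uint8))
    k=1+np.argmax(s[1:,4]); return C[l==k],T
E
python3 - <<'E'
from tube import *
for f,n in [('w5','wrist'),('w6','wrist'),('scene0','scene'),('side0','side')]:
    P,T=tubepts(f,n);print(f,len(P),P.min(0).round(4),P.max(0).round(4))
    # bins along y
    for y in np.arange(-.05,.15,.02):
        q=P[np.abs(P[:,1]-y)<.003]
        if len(q)>5: print(round(y,3),len(q),q[:,0].min().round(4),q[:,0].max().round(4),np.percentile(q[:,2],95).round(4))
E
```

```text
w5 3562 [ 0.5496 -0.0495  0.1032] [0.6336 0.0204 0.1138]
-0.05 44 0.5508 0.5602 0.1104
-0.03 377 0.5634 0.5924 0.1122
-0.01 374 0.5949 0.6204 0.1121
0.01 246 0.6181 0.6336 0.1094
w6 4594 [ 0.6106 -0.007   0.1018] [0.6439 0.139  0.1134]
0.01 173 0.6183 0.6344 0.1091
0.03 156 0.6284 0.6403 0.1076
0.05 158 0.632 0.6437 0.1088
0.07 187 0.6322 0.6436 0.1115
0.09 217 0.6293 0.6414 0.1122
0.11 205 0.6257 0.6368 0.1121
0.13 256 0.621 0.634 0.1123
scene0 465 [ 0.5498 -0.0509  0.0997] [0.6437 0.1409 0.1146]
-0.05 14 0.5498 0.5605 0.113
-0.03 33 0.564 0.5924 0.1137
-0.01 19 0.6044 0.6226 0.1123
0.01 15 0.622 0.6351 0.1087
0.03 15 0.6304 0.6413 0.1074
0.05 12 0.6331 0.6431 0.1094
0.07 9 0.6346 0.6428 0.1135
0.09 11 0.6298 0.6411 0.1118
0.11 14 0.625 0.6365 0.1116
0.13 10 0.6203 0.6318 0.1126
side0 228 [ 0.5507 -0.0494  0.0987] [0.6422 0.1374 0.1121]
-0.03 21 0.5696 0.5937 0.1106
-0.01 14 0.5973 0.6194 0.1099
```

```bash
cat >> tube.py <<'E'
def fit(files,K=11):
    sets=[tubepts(f,n)[0] for f,n in files]
    a=np.array([.5505,-.0475,.106]);b=np.array([.6235,.1465,.105])
    ctrl=np.array([[.5505,-.0475],[.575,-.036],[.597,-.021],[.614,-.001],[.626,.015],[.634,.034],[.638,.053],[.638,.074],[.635,.095],[.630,.118],[.6235,.1465]])
    s=np.r_[0,np.cumsum(np.hypot(*np.diff(ctrl,axis=0).T))]
    u=np.linspace(0,s[-1],K); xy=CubicSpline(s,ctrl)(u)
    p0=np.c_[xy,np.full(K,.105)]
    uu=np.linspace(0,s[-1],400)
    P=np.vstack([q[::max(1,len(q)//1500)] for q in sets]);lab=np.concatenate([np.full(len(q[::max(1,len(q)//1500)]),i) for i,q in enumerate(sets)])
    def f(x,full=False):
        c=CubicSpline(u,x.reshape(K,3),bc_type='natural')(uu)
        t=cKDTree(c);d,i=t.query(P)
        # cap: use perpendicular dist
        r=d-.006
        if full: return r,i
        reg=np.diff(x.reshape(K,3),3,axis=0).ravel()*0.3
        return np.r_[r*1000,reg*1000*1]
    x=p0.ravel()
    for it in range(2):
        res=least_squares(f,x,loss='soft_l1',f_scale=.7,max_nfev=60);x=res.x
    r,i=f(x,True)
    for k in range(len(sets)): print(files[k],'res med',np.median(r[lab==k])*1000,'std',r[lab==k].std()*1000)
    return CubicSpline(u,x.reshape(K,3),bc_type='natural')(uu),r,i
E
python3 - <<'E'
from tube import *
c,r,i=fit([('w5','wrist'),('w6','wrist'),('scene0','scene'),('side0','side')])
np.save('curve.npy',c)
print((c[::20]*1000).round(1).tolist())
t=np.gradient(c,axis=0);yaw=np.degrees(np.arctan2(t[:,1],t[:,0]));s=np.r_[0,np.cumsum(np.linalg.norm(np.diff(c,axis=0),axis=1))]
print(np.c_[s[::20]*1000,yaw[::20],np.degrees(np.arcsin(t[::20,2]/np.linalg.norm(t[::20],axis=1)))].round(1).tolist())
# tip: points' extreme along tangent
for f,n in [('w5','wrist'),('scene0','scene'),('side0','side')]:
    P,_=tubepts(f,n);e=t[25]/np.linalg.norm(t[25]);q=(P-c[25])@e;print(f,'tip along',np.sort(q)[:5].round(4), (c[25]+e*np.sort(q)[2]).round(4))
E
```

```text
('w5', 'wrist') res med -0.014787177574714962 std 0.5498821030829558
('w6', 'wrist') res med 0.020009215410045356 std 0.5861873535443083
('scene0', 'scene') res med 0.17213453606802936 std 1.2295651978359345
('side0', 'side') res med -0.7748979096542804 std 1.1905317527348949
[[554.7, -43.6, 105.7], [562.2, -38.9, 105.6], [570.3, -33.9, 105.5], [579.4, -28.2, 105.6], [589.7, -22.1, 105.7], [600.6, -15.5, 105.6], [611.0, -8.0, 105.0], [620.0, 0.8, 103.8], [627.1, 10.8, 102.4], [632.3, 21.7, 101.2], [635.7, 33.2, 100.8], [637.7, 45.0, 101.6], [638.4, 56.7, 103.0], [638.2, 68.0, 104.4], [637.2, 79.2, 105.3], [635.6, 90.4, 105.5], [633.6, 101.5, 105.5], [631.3, 112.4, 105.6], [629.0, 123.1, 105.6], [626.9, 133.6, 105.6]]
[[0.0, 32.5, -1.1], [8.8, 32.3, -0.7], [18.3, 31.8, 0.3], [29.1, 31.2, 0.7], [41.0, 30.7, 0.2], [53.8, 32.7, -1.3], [66.7, 39.6, -4.2], [79.3, 49.4, -6.6], [91.7, 59.6, -6.6], [103.8, 69.3, -4.0], [115.8, 77.3, 1.2], [127.8, 83.7, 5.9], [139.6, 88.8, 7.2], [151.1, 93.2, 5.9], [162.3, 96.7, 2.9], [173.7, 99.4, 0.2], [184.9, 101.3, -0.1], [196.1, 102.2, 0.4], [207.0, 101.7, 0.1], [217.7, 100.9, -0.3]]
w5 tip along [-0.0169 -0.0167 -0.0167 -0.0166 -0.0164] [ 0.55   -0.0466  0.1057]
scene0 tip along [-0.0175 -0.0175 -0.0174 -0.0153 -0.0153] [ 0.5494 -0.047   0.1057]
side0 tip along [-0.0165 -0.0158 -0.0151 -0.0138 -0.0137] [ 0.5514 -0.0457  0.1057]
```

```bash
cat > path.py <<'E'
from tube import *
from scipy.optimize import minimize
c=np.load('curve.npy').copy(); c[:,2]-=.0006
t=np.gradient(c,axis=0);t/=np.linalg.norm(t,axis=1)[:,None]
# replace first 45mm by line extension to the tip, and extend to the port
tip=np.array([.5499,-.0467,.105])
a=c[(np.linalg.norm(c-tip,axis=1)<.05)];m=a.mean(0);d=np.linalg.svd(a-m)[2][0];d*=np.sign(d[0])
s0=(tip-m)@d; front=m+np.outer(np.linspace(s0,(c[0]-m)@d-.0005,30),d)
b=c[c[:,1]>.095];mb=b.mean(0);db=np.linalg.svd(b-mb)[2][0];db*=np.sign(db[1])
back=mb+np.outer(np.linspace((c[-1]-mb)@db+.001,(c[-1]-mb)@db+.03,30),db)
if __name__=='__main__': print('end dir',np.degrees(np.arctan2(d[1],d[0])),d,'port dir',np.degrees(np.arctan2(db[1],db[0])),db)
L=np.vstack([front,c,back]);s=np.r_[0,np.cumsum(np.linalg.norm(np.diff(L,axis=0),axis=1))]
sf=np.arange(0,s[-1],.0005);L=np.c_[[np.interp(sf,s,L[:,k]) for k in range(3)]].T
def dev(p,L,pitch=0,full=False):
    x,y,z,yaw=p;cy,sy=np.cos(yaw),np.sin(yaw)
    D=L-[x,y,z]; lx=cy*D[:,0]+sy*D[:,1]; ly=-sy*D[:,0]+cy*D[:,1]; lz=D[:,2]-lx*pitch
    k=(lx>-.015)&(lx<.023)&(np.abs(ly)<.02)
    if full: return np.c_[lx,ly,lz][k]
    return np.hypot(ly[k],lz[k])
E
cat > mk.py <<'E'
from path import *
W=[];prev=None
for sc in np.arange(-.023,s[-1]-.0,.005):
    i=np.clip(np.searchsorted(sf,max(sc,0)),0,len(sf)-1)
    j=min(i+1,len(sf)-1);tt=L[j]-L[j-1];tt/=np.linalg.norm(tt)
    base=L[i]+(d*sc if sc<0 else 0); th=np.arctan2(tt[1],tt[0])
    n=np.array([-np.sin(th),np.cos(th),0])
    def f(v,full=False):
        p=np.r_[base+n*v[0]/1000+[0,0,v[1]/1000],th+v[2]/1000*10]
        e=dev(p,L)
        if full: return p,e.max() if len(e) else 0
        return (e.max()*1000 if len(e) else 0)+.002*np.sum(np.square(v))
    best=min((minimize(f,x0,method='Nelder-Mead',options=dict(xatol=.01,fatol=.001,maxiter=2000)) for x0 in ([0,0,0],[1,1,2],[-1,-1,-2])),key=lambda r:r.fun)
    p,e=f(best.x,True);W.append(np.r_[sc,p,e]);prev=p
W=np.array(W);np.save('W.npy',W)
for w in W: print((w[0]*1000).round(1),(w[1:4]*1000).round(1),np.degrees(w[4]).round(1),(w[5]*1000).round(2))
E
python3 path.py; python3 mk.py
```

```text
end dir 31.631817883326732 [0.85143139 0.52445608 0.00322733] port dir 101.63477363924537 [-0.20167221  0.97945212  0.00136533]
-23.0 [530.3 -58.7 104.4] 31.8 0.0
-18.0 [534.5 -56.  104.9] 31.7 0.01
-13.0 [538.7 -53.3 105. ] 31.2 0.09
-8.0 [543.  -50.8 105. ] 31.5 0.1
-3.0 [547.3 -48.2 105. ] 31.8 0.11
2.0 [552.  -45.3 105. ] 31.8 0.11
7.0 [556.2 -42.7 105. ] 31.9 0.11
12.0 [560.4 -40.  105. ] 31.8 0.11
17.0 [564.7 -37.4 105. ] 31.8 0.11
22.0 [568.9 -34.8 105. ] 31.6 0.12
27.0 [573.2 -32.1 105. ] 31.3 0.12
32.0 [577.4 -29.5 105. ] 31.2 0.12
37.0 [581.7 -26.9 105. ] 31.2 0.12
42.0 [586.  -24.3 105. ] 31.7 0.19
47.0 [590.2 -21.7 104.9] 32.5 0.36
52.0 [594.4 -19.  104.7] 33.6 0.6
57.0 [598.5 -16.1 104.4] 35.2 0.89
62.0 [602.6 -13.2 104.2] 37.4 1.18
67.0 [606.4 -10.1 103.8] 40.1 1.46
72.0 [609.8  -7.2 103.5] 42.8 1.68
77.0 [613.6  -3.4 103.2] 46.7 1.88
82.0 [6.169e+02 2.000e-01 1.028e+02] 50.9 1.99
87.0 [620.1   3.8 102.4] 54.1 2.07
92.0 [622.9   7.7 102.1] 58.1 1.97
97.0 [625.7  11.7 101.8] 61.9 1.81
102.0 [628.2  15.9 101.4] 65.4 1.6
107.0 [630.5  20.2 101.3] 69.4 1.39
112.0 [632.3  24
[... 410 characters left out ...]
0.86
172.0 [636.2  83.5 104.5] 98.1 0.62
177.0 [635.6  88.5 104.7] 99.2 0.43
182.0 [634.8  93.4 104.8] 100.2 0.29
187.0 [634.   98.3 104.9] 100.9 0.2
192.0 [633.1 103.3 104.9] 101.4 0.14
197.0 [632.1 108.2 105. ] 101.7 0.08
202.0 [631.2 113.1 105. ] 101.8 0.07
207.0 [630.1 118.  105. ] 101.6 0.09
212.0 [629.1 122.9 105. ] 101.5 0.1
217.0 [628.1 127.8 105. ] 101.4 0.09
222.0 [627.1 132.7 105. ] 101.5 0.1
227.0 [626.1 137.6 105. ] 101.5 0.1
232.0 [625.1 142.5 105. ] 101.5 0.1
237.0 [624.2 147.3 105. ] 101.6 0.09
242.0 [623.1 152.2 105. ] 101.8 0.08
247.0 [622.1 157.1 105. ] 101.8 0.08
252.0 [621.1 162.  105. ] 101.6 0.02
257.0 [620.2 166.4 105. ] 101.6 0.02
262.0 [619.2 171.3 105. ] 101.6 0.02
```

```bash
cat > ctl.py <<'E'
from h import *
B=np.array([.0045,0,-.0567])
def bpose(o):
    M=Rq(o['tool_rot']);return np.array(o['eef_pos'])+M@B, yaw_of(o)
def go(wps,claw=30,show=True):
    """wps: list of bushing (x,y,z,yawdeg,nrows) -> rows"""
    o=get_obs();M=Rq(o['tool_rot']);p=np.array(o['eef_pos']);out=[]
    b,y=bpose(o);print('t',round(o['t'],2),'bush',(b*1000).round(1),round(y,2),'F',o['contact_force'].round(1),'tau',o['torque'].round(2),'gw',round(o['gripper_width'],3))
    for w in wps:
        b0=p+M@B;y0=np.degrees(np.arctan2(M[1,0],M[0,0]));dy=(w[3]-y0+180)%360-180;k=w[4]
        for i in range(1,k+1):
            bt=b0+(np.array(w[:3])-b0)*i/k;yt=y0+dy*i/k
            yc=np.degrees(np.arctan2(M[1,0],M[0,0]));roll=round(-((yt-yc+180)%360-180),1)
            Mn=M@R.from_euler('z',roll,degrees=True).as_matrix()
            dt=np.round(M.T@(bt-Mn@B-p)*1000,1)
            out.append([claw,*dt.tolist(),roll]);p=p+M@dt/1000;M=Mn
    print(json.dumps(sum(out,[])))
W=np.load('W.npy') if __import__('os').path.exists('W.npy') else None
def along(s1,n,s0=None):
    """waypoints along W from current nearest s to s1 with n rows"""
    o=get_obs();b,y=bpose(o)
    from numpy import interp
    ss=np.arange(W[0,0],W[-1,0],.0005);X=np.c_[[interp(ss,W[:,0],W[:,k]) for k in range(1,5)]].T
    if s0 is None: k=np.argmin(np.linalg.norm(X[:,:2]-b[:2],axis=1));s0=ss[k]
    e=b-X[np.argmin(abs(ss-s0)),:3];yy=np.degrees(X[np.argmin(abs(ss-s0)),3])
    th=np.radians(yy);print('s',round(s0*1000,1),'err lat',round((-np.sin(th)*e[0]+np.cos(th)*e[1])*1000,2),'z',round(e[2]*1000,2),'yaw',round(y-yy,2))
    st=np.linspace(s0,s1,n+1)[1:]
    go([(*[interp(q,W[:,0],W[:,k]) for k in (1,2,3)],np.degrees(interp(q,W[:,0],W[:,4])),1) for q in st])
E
python3 - <<'E'
from ctl import *
d=np.array([.8514,.5245]);tip=np.array([.5499,-.0467])
q=tip-d*.048;print(q)
go([(*q,.18,31.6,10)])
E
```

```text
[ 0.5090328 -0.071876 ]
t 12.38 bush [575.6  14.4 186.5] 95.63 F [ 0.3 -0.4 -0.5] tau [-0.    0.05  0.01] gw 0.462
[30, -7.9, -8.0, 0.8, 6.4, 30, -8.7, -7.0, 0.8, 6.4, 30, -9.3, -6.1, 0.8, 6.4, 30, -9.9, -4.9, 0.8, 6.4, 30, -10.4, -3.8, 0.8, 6.4, 30, -10.6, -2.7, 0.8, 6.4, 30, -10.8, -1.4, 0.8, 6.4, 30, -10.9, -0.2, 0.7, 6.4, 30, -10.8, 1.0, 0.8, 6.4, 30, -10.5, 2.1, 0.8, 6.4]
```

Request:
{"op": "apply_moves", "data": {"increments": [30,-7.9,-8.0,0.0,6.4,30,-8.7,-7.0,0.5,6.4,30,-9.3,-6.1,0.8,6.4,30,-9.9,-4.9,0.8,6.4,30,-10.4,-3.8,0.8,6.4,30,-10.6,-2.7,0.8,6.4,30,-10.8,-1.4,0.8,6.4,30,-10.9,-0.2,0.7,6.4,30,-8,1.0,0.8,5,30,-4,1,0,3,30,0,0,0,0,30,0,0,0,0]}}

```text
t: 13.88
eef_pos: [0.5078, -0.0723, 0.1258]
tool_rot: [0.008, 0.956, 0.292, -0.002]
contact_force: [0.1, 0.4, -1.2]
gripper_width: 0.462
```

```bash
python3 - <<'E'
from ctl import *
go([(.509,-.0719,.165,31.6,3),(.509,-.0719,.105,31.6,6)])
E
```

```text
t 13.88 bush [511.4 -68.8 182.4] 33.97 F [ 0.1  0.4 -1.2] tau [0.06 0.01 0.01] gw 0.462
[30, -1.2, 0.2, 5.8, 0.8, 30, -1.2, 0.3, 5.9, 0.8, 30, -1.2, 0.3, 5.8, 0.8, 30, 0.1, -0.2, 10.0, -0.0, 30, 0.1, -0.1, 10.0, -0.0, 30, 0.0, -0.2, 10.0, -0.0, 30, 0.1, -0.1, 10.0, -0.0, 30, 0.1, -0.2, 10.0, -0.0, 30, 0.1, -0.2, 10.0, -0.0]
```

Request:
{"op": "apply_moves", "data": {"increments": [30,-1.2,0.2,5.8,0.8,30,-1.2,0.3,8,0.8,30,-1.2,0.3,10,0.8,30,0.1,-0.2,12.0,0,30,0.1,-0.1,12.0,0,30,0.1,-0.2,12,0,30,0.1,-0.1,8,0,30,0.1,-0.1,5,0,30,0,0,3,0,30,0,0,0,0,30,0,0,0,0]}}

```text
t: 15.25
eef_pos: [0.5053, -0.075, 0.044]
tool_rot: [0.008, 0.962, 0.272, -0.002]
contact_force: [-0.2, -0.1, -0.0]
gripper_width: 0.464
```

```bash
python3 - <<'E'
from ctl import *
go([(.5133,-.0692,.105,31.6,3)])
o,im,d=snap('wrist','w7');print(o['tool_rot'])
E
```

```text
t 15.25 bush [509.1 -71.7 100.7] 31.52 F [-0.2 -0.1 -0. ] tau [0.06 0.   0.02] gw 0.464
[30, 1.6, 0.1, -1.5, -0.0, 30, 1.6, 0.0, -1.4, -0.1, 30, 1.6, 0.1, -1.5, 0.0]
[ 0.00811208  0.9623715   0.27160867 -0.00200593]
```

View pics/w7.png

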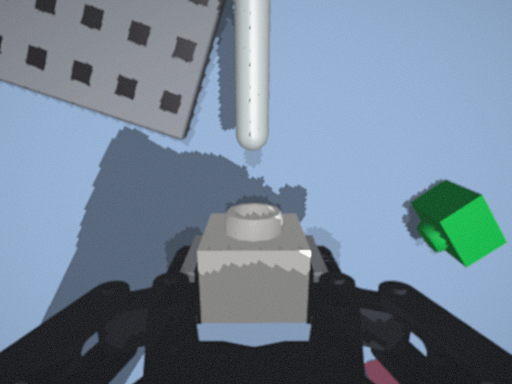

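```bash
python3 - <<'E'
from ctl import *
z=np.load('pics/w7.npz');c=np.array(get_calibration('wrist')['T_tool_cam']);C=cloud('wrist',z['d'],c)
M=Rq(z['rot']);W3=C@M.T+z['pos']
m=(W3[...,2]>.092)&(W3[...,2]<.12)&(C[...,0]>.035)&(np.abs(C[...,1])<.03)
P=C[m];print(m.sum(),'tip x',np.sort(P[:,0])[:5].round(4))
for x in np.arange(.05,.12,.01):
    q=P[np.abs(P[:,0]-x)<.004]
    if len(q): print(x.round(3),'y',((np.percentile(q[:,1],1)+np.percentile(q[:,1],99))/2*1000).round(2),'top z tool',(q[:,2].min()*1000).round(2),np.percentile(q[:,2],5).round(4),'world top',np.percentile(W3[m][np.abs(P[:,0]-x)<.004][:,2],95).round(4))
# spigot & head y-centres by front-face/top
sp=(C[...,2]>-.0725)&(C[...,2]<-.05)&(np.abs(C[...,1])<.016)&(C[...,0]>.0215)&(C[...,0]<.034)
Q=C[sp];print('spigot',Q.min(0).round(4),Q.max(0).round(4),len(Q))
for v in (222,228,235,250,270,300):
    print(v,[ (u,C[v,u].round(4).tolist()) for u in (202,225,253,283,304)])
E
```

```text
5053 tip x [0.0525 0.0526 0.0526 0.0527 0.0527]
0.05 y 0.21 top z tool -67.87 -0.0667 world top 0.1102
0.06 y 0.21 top z tool -69.72 -0.0687 world top 0.1122
0.07 y 0.01 top z tool -70.18 -0.0689 world top 0.1123
0.08 y 0.2 top z tool -70.37 -0.0689 world top 0.1123
0.09 y 0.03 top z tool -70.93 -0.0691 world top 0.1123
0.1 y 0.19 top z tool -69.8 -0.069 world top 0.1121
spigot [ 0.0215 -0.0113 -0.0705] [ 0.0275  0.0124 -0.05  ] 1269
222 [(202, [-0.016, -0.0372, 0.0425]), (225, [0.0228, -0.0107, -0.0601]), (253, [0.0264, 0.0006, -0.0696]), (283, [0.0186, 0.0137, -0.0488]), (304, [-0.0167, 0.0383, 0.0445])]
228 [(202, [-0.0212, -0.0376, 0.0436]), (225, [0.0204, -0.0107, -0.0606]), (253, [0.0244, 0.0006, -0.0704]), (283, [0.0187, 0.013, -0.0562]), (304, [-0.0213, 0.0384, 0.0439])]
235 [(202, [0.0113, -0.0225, -0.0463]), (225, [0.0192, -0.0103, -0.0649]), (253, [0.0217, 0.0006, -0.0705]), (283, [0.0195, 0.0122, -0.0655]), (304, [0.0187, 0.0206, -0.0637])]
250 [(202, [0.0192, -0.0173, -0.0782]), (225, [0.0189, -0.0093, -0.0774]), (253, [0.0188, 0.0006, -0.0772]), (283, [0.0195, 0.011, -0.0788]), (304, [0.0191, 0.0185, -0.0778])]
270 [(202, [0.011, -0.0177, -0.0776]), (225, [0.011, -0.0095, -0.0775]), (253, [0.0111, 0.0006, -0.0776]), (283, [0.0111, 0.0114, -0.0777]), (304, [0.0116, 0.0188, -0.0785])]
300 [(202, [-0.0009, -0.0182, -0.0784]), (225, [-0.0013, -0.0098, -0.0777]), (253, [-0.0016, 0.0006, -0.0772]), (283, [-0.001, 0.0117, -0.0781]), (304, [-0.0004, 0.0192, -0.0791])]
```

```bash
python3 - <<'E'
from ctl import *
go([(.509,-.0719,.105,31.6,2),(.530,-.0589,.105,31.6,6)])
E
```

```text
t 15.3 bush [509.1 -71.7 100.7] 31.52 F [-0.2  1.  -0.2] tau [0.05 0.02 0.01] gw 0.464
[30, -0.1, 0.1, -2.2, -0.0, 30, -0.1, 0.1, -2.1, -0.1, 30, 4.1, -0.0, -0.0, 0.0, 30, 4.1, -0.0, -0.1, 0.0, 30, 4.1, -0.0, -0.0, 0.0, 30, 4.1, -0.0, -0.0, 0.0, 30, 4.2, -0.0, -0.1, 0.0, 30, 4.1, -0.0, -0.0, 0.0]
```

Request:
{"op": "apply_moves", "data": {"increments": [30,-0.1,0.1,-2.2,0,30,0,0.1,-2.1,0,30,4.1,0,0,0,30,4.1,0,-0.1,0,30,4.1,0,0,0,30,3,0,0,0,30,1,0,0,0]}}

```text
t: 16.18
eef_pos: [0.5209, -0.0658, 0.0493]
tool_rot: [0.008, 0.962, 0.272, -0.001]
contact_force: [0.1, 0.7, -0.9]
gripper_width: 0.465
```

```bash
python3 - <<'E'
from ctl import *
along(.01,8,s0=-.023)
E
```

```text
s -23.0 err lat -0.33 z 1.54 yaw -0.23
t 16.18 bush [524.7 -62.5 105.9] 31.53 F [ 0.1  0.7 -0.9] tau [0.02 0.06 0.03] gw 0.465
[30, 10.9, -0.4, 1.0, -0.2, 30, 4.2, -0.1, -0.2, 0.4, 30, 4.1, -0.0, -0.0, -0.0, 30, 4.1, 0.1, -0.1, -0.3, 30, 4.2, 0.0, 0.0, -0.2, 30, 4.5, 0.0, -0.0, -0.0, 30, 4.2, 0.0, -0.0, -0.0, 30, 4.1, 0.0, -0.1, -0.0]
```

Request:
{"op": "apply_moves", "data": {"increments": [30,3,-0.2,0.4,0,30,4,-0.1,0.3,0,30,4,0,0,-0.1,30,4,0,0,0,30,3,0,0,0,30,1,0,0,0]}}

```text
t: 16.92
eef_pos: [0.538, -0.0549, 0.0482]
tool_rot: [0.008, 0.962, 0.273, -0.001]
contact_force: [0.4, 1.0, -0.9]
gripper_width: 0.463
```

```bash
python3 - <<'E'
from ctl import *
along(.03,8)
o,im,d=snap('wrist','w8')
E
```

```text
s -9.5 err lat -0.06 z -0.16 yaw 0.22
t 16.93 bush [541.7 -51.6 104.8] 31.64 F [ 0.4  1.  -0.9] tau [ 0.03  0.01 -0.02] gw 0.463
[30, 4.9, 0.0, -0.2, -0.1, 30, 5.3, 0.0, -0.0, -0.1, 30, 5.1, 0.0, -0.1, -0.0, 30, 4.9, 0.0, 0.0, -0.0, 30, 4.9, 0.1, -0.0, 0.0, 30, 5.0, -0.1, -0.1, 0.2, 30, 4.9, 0.0, -0.0, 0.2, 30, 5.0, -0.0, -0.1, 0.2]
```

View pics/w8.png

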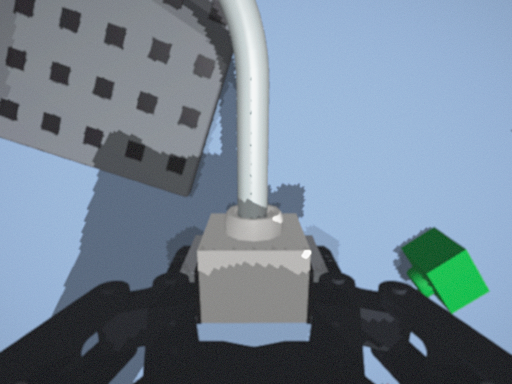

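The spigot (at 253,220) has taken the tube end cleanly, centred and with no contact force. I'll continue along the straight.

Request:
{"op": "apply_moves", "data": {"increments": [30,4.5,0.0,-0.2,-0.1,30,4.5,0.0,0,-0.1,30,4.5,0,-0.1,0,30,4.5,0,0,0,30,4.5,0,0,0,30,4.5,0,-0.1,0.1,30,4,0,0,0.1,30,2,0,0,0.1]}}

```text
t: 17.98
eef_pos: [0.568, -0.0363, 0.0483]
tool_rot: [0.008, 0.962, 0.272, -0.001]
contact_force: [0.5, -0.2, -1.1]
gripper_width: 0.468
```

```bash
python3 - <<'E'
from ctl import *
along(.06,9)
E
```

```text
s 25.5 err lat 0.06 z -0.03 yaw 0.16
t 17.98 bush [571.7 -33.  105. ] 31.53 F [ 0.5 -0.2 -1.1] tau [0.01 0.02 0.  ] gw 0.468
[30, 4.0, 0.0, -0.1, 0.3, 30, 3.8, 0.0, 0.0, 0.0, 30, 3.9, 0.0, -0.0, 0.0, 30, 3.8, 0.1, -0.0, -0.4, 30, 3.8, -0.0, 0.0, -0.5, 30, 3.9, 0.0, 0.1, -0.7, 30, 3.8, 0.1, 0.1, -0.9, 30, 3.8, -0.0, 0.2, -1.2, 30, 3.9, 0.1, 0.2, -1.6]
```

Request:
{"op": "apply_moves", "data": {"increments": [30,4.0,0.0,-0.1,0.2,30,3.8,0.0,0.0,0.0,30,3.9,0.0,0,0.0,30,3.8,0.1,0,-0.4,30,3.8,0,0.0,-0.5,30,3.9,0.0,0.1,-0.7,30,3.8,0.1,0.1,-0.9,30,3,0,0.2,-1.2,30,1.5,0,0.1,-0.8]}}

```text
t: 19.1
eef_pos: [0.5966, -0.0185, 0.0476]
tool_rot: [0.008, 0.951, 0.31, -0.002]
contact_force: [-0.2, 0.3, -0.7]
gripper_width: 0.459
```

```bash
python3 - <<'E'
from ctl import *
along(.084,9)
E
```

```text
s 59.0 err lat -0.0 z -0.1 yaw 0.04
t 19.1 bush [600.2 -15.  104.2] 36.12 F [-0.2  0.3 -0.7] tau [-0.06  0.02 -0.02] gw 0.459
[30, 2.8, 0.1, 0.0, -1.2, 30, 2.7, 0.0, 0.2, -1.4, 30, 2.8, 0.2, 0.1, -1.5, 30, 2.4, 0.0, 0.2, -1.5, 30, 2.7, 0.1, 0.1, -1.8, 30, 2.9, 0.2, 0.2, -2.1, 30, 2.9, 0.1, 0.2, -2.3, 30, 2.7, 0.2, 0.1, -2.3, 30, 2.7, 0.3, 0.2, -1.9]
```

Request:
{"op": "apply_moves", "data": {"increments": [30,2.8,0.1,0.0,-1.2,30,2.7,0.0,0.2,-1.4,30,2.8,0.1,0.1,-1.5,30,2.6,0.0,0.2,-1.6,30,2.7,0.1,0.1,-1.8,30,1.5,0,0.1,-1.0]}}

```text
t: 19.85
eef_pos: [0.6091, -0.0087, 0.0466]
tool_rot: [0.008, 0.923, 0.385, -0.003]
contact_force: [-0.1, -0.9, -1.3]
gripper_width: 0.465
```

```bash
python3 - <<'E'
from ctl import *
along(.096,9)
E
```

```text
s 75.5 err lat 0.17 z -0.04 yaw -0.29
t 19.85 bush [612.2  -4.6 103.2] 45.22 F [-0.1 -0.9 -1.3] tau [ 0.01 -0.03  0.03] gw 0.465
[30, 2.6, 0.3, 0.1, -2.1, 30, 2.2, 0.2, 0.1, -1.9, 30, 2.2, 0.2, 0.1, -1.9, 30, 2.2, 0.2, 0.2, -1.4, 30, 2.3, 0.2, 0.2, -1.5, 30, 2.2, 0.2, 0.1, -1.8, 30, 2.2, 0.2, 0.1, -1.8, 30, 2.2, 0.2, 0.1, -1.8, 30, 2.2, 0.3, 0.2, -1.7]
```

Request:
{"op": "apply_moves", "data": {"increments": [30,2.6,0.3,0.1,-2.0,30,2.2,0.2,0.1,-1.9,30,2.2,0.2,0.1,-1.8,30,2.2,0.2,0.2,-1.5,30,2.0,0.2,0.1,-1.5,30,1.2,0.1,0.1,-0.8]}}

```text
t: 20.6
eef_pos: [0.6186, 0.0005, 0.0457]
tool_rot: [0.008, 0.885, 0.465, -0.003]
contact_force: [-1.1, -0.1, -0.3]
gripper_width: 0.465
```

```bash
python3 - <<'E'
from ctl import *
along(.112,9)
E
```

```text
s 88.5 err lat -0.09 z -0.01 yaw 0.1
t 20.6 bush [621.1   5.1 102.3] 55.4 F [-1.1 -0.1 -0.3] tau [ 0.04 -0.03  0.03] gw 0.465
[30, 2.3, 0.1, 0.1, -2.0, 30, 2.5, 0.3, 0.2, -2.0, 30, 2.6, 0.3, 0.1, -2.0, 30, 2.5, 0.3, 0.1, -1.9, 30, 2.5, 0.3, 0.2, -1.8, 30, 2.6, 0.4, 0.0, -2.1, 30, 2.5, 0.4, 0.1, -2.1, 30, 2.6, 0.2, 0.1, -1.9, 30, 2.6, 0.3, 0.1, -1.8]
```

Request:
{"op": "apply_moves", "data": {"increments": [30,2.3,0.1,0.1,-2.0,30,2.5,0.3,0.2,-2.0,30,2.6,0.3,0.1,-2.0,30,2.5,0.3,0.1,-1.9,30,2.5,0.3,0.2,-1.8,30,2.0,0.2,0.0,-1.7,30,1.2,0.1,0,-1.0]}}

```text
t: 21.48
eef_pos: [0.6281, 0.0142, 0.0446]
tool_rot: [0.007, 0.826, 0.564, -0.004]
contact_force: [-0.1, 0.4, -0.1]
gripper_width: 0.463
```

```bash
python3 - <<'E'
from ctl import *
along(.13,9)
o,im,d=snap('wrist','w9');snap('scene','s9')
E
```

```text
s 106.0 err lat 0.32 z -0.05 yaw 0.05
t 21.48 bush [629.7  19.4 101.3] 68.68 F [-0.1  0.4 -0.1] tau [-0.01 -0.05 -0.06] gw 0.463
[30, 2.7, 0.6, 0.1, -2.0, 30, 2.6, 0.3, 0.1, -1.9, 30, 2.7, 0.2, -0.0, -2.1, 30, 2.6, 0.3, -0.1, -2.2, 30, 2.6, 0.3, -0.1, -1.9, 30, 2.7, 0.2, -0.2, -1.9, 30, 2.6, 0.2, -0.3, -1.2, 30, 2.7, 0.1, -0.2, -1.2, 30, 2.6, -0.0, -0.2, -1.0]
```

View pics/w9.png

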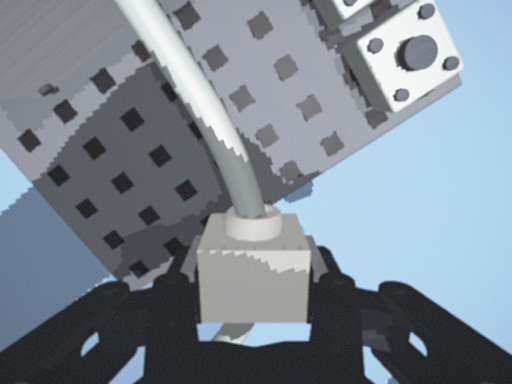

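```bash
python3 - <<'E'
from ctl import *
for f in ('w6','w9'):
    z=np.load(f'pics/{f}.npz');o=dict(eef_pos=z['pos'],tool_rot=z['rot']);T=world_T_cam('wrist',o);C=cloud('wrist',z['d'],T)
    m=(C[...,2]>.045)&(C[...,2]<.1)&(C[...,0]>.66)&(C[...,1]<.13)
    P=C[m];print(f,m.sum(),np.percentile(P,[1,50,99],axis=0).round(4),'tool0?')
    n,l,st,_=cv2.connectedComponentsWithStats(m.astype(np.uint8))
    for k in range(1,n):
        if st[k,4]>300: q=C[l==k];print(st[k],np.percentile(q,[1,50,99],axis=0).round(4).tolist())
E
```

```text
w6 5461 [[ 0.7022 -0.1873  0.0457]
 [ 0.726   0.0875  0.0547]
 [ 0.7553  0.1293  0.0646]] tool0?
[ 430   47   62   45 2358] [[0.7015, 0.1004, 0.046], [0.7188, 0.1167, 0.0548], [0.7455, 0.1298, 0.0647]]
[ 429  101   60   59 3019] [[0.7114, 0.0494, 0.0458], [0.7309, 0.0726, 0.0547], [0.7565, 0.0944, 0.0645]]
w9 8287 [[0.7063 0.0489 0.0461]
 [0.7306 0.0738 0.0548]
 [0.7563 0.1064 0.0647]] tool0?
[325   0  50  24 625] [[0.7053, 0.0985, 0.0453], [0.71, 0.1027, 0.0539], [0.7236, 0.1098, 0.0586]]
[ 351    0  113  113 7628] [[0.7118, 0.0493, 0.0463], [0.7322, 0.0723, 0.0548], [0.7564, 0.0928, 0.0646]]
```

Request:
{"op": "apply_moves", "data": {"increments": [30,2.7,0.6,0.1,-2.0,30,2.6,0.3,0.1,-1.9,30,2.7,0.2,0,-2.1,30,2.6,0.3,-0.1,-2.2,30,2.6,0.3,-0.1,-1.9,30,2.2,0.1,-0.2,-1.5,30,1.2,0.1,-0.1,-0.7]}}

```text
t: 22.45
eef_pos: [0.6348, 0.0306, 0.0447]
tool_rot: [0.007, 0.756, 0.655, -0.005]
contact_force: [-0.6, -0.6, -0.5]
gripper_width: 0.464
```

```bash
python3 - <<'E'
from ctl import *
along(.144,8)
E
```

```text
s 124.0 err lat 0.01 z -0.07 yaw 0.22
t 22.45 bush [635.4  36.  101.3] 81.8 F [-0.6 -0.6 -0.5] tau [-0.    0.07 -0.  ] gw 0.464
[30, 2.6, 0.1, -0.3, -0.9, 30, 2.5, 0.1, -0.2, -1.0, 30, 2.5, -0.0, -0.2, -0.9, 30, 2.4, 0.0, -0.2, -1.0, 30, 2.5, 0.1, -0.2, -0.9, 30, 2.4, 0.1, -0.2, -1.0, 30, 2.5, 0.2, -0.2, -1.0, 30, 2.5, 0.1, -0.2, -1.0]
```

Request:
{"op": "apply_moves", "data": {"increments": [30,2.6,0.1,-0.3,-0.9,30,2.5,0.1,-0.2,-1.0,30,2.5,0,-0.2,-0.9,30,2.4,0.0,-0.2,-1.0,30,2.5,0.1,-0.2,-0.9,30,2.4,0.1,-0.2,-1.0,30,1.8,0.1,-0.2,-0.8]}}

```text
t: 23.32
eef_pos: [0.6369, 0.0483, 0.046]
tool_rot: [0.006, 0.715, 0.699, -0.006]
contact_force: [-0.1, 0.3, -0.3]
gripper_width: 0.465
```

```bash
python3 - <<'E'
from ctl import *
along(.165,9)
E
```

```text
s 142.0 err lat 0.11 z 0.11 yaw 0.0
t 23.32 bush [637.   53.8 102.6] 88.75 F [-0.1  0.3 -0.3] tau [ 0.06 -0.06 -0.03] gw 0.465
[30, 2.6, 0.2, -0.1, -1.0, 30, 2.5, 0.2, -0.2, -1.0, 30, 2.5, 0.1, -0.2, -1.0, 30, 2.5, 0.2, -0.2, -0.9, 30, 2.6, 0.0, -0.2, -0.6, 30, 2.5, 0.1, -0.3, -0.7, 30, 2.5, 0.3, -0.2, -0.8, 30, 2.5, 0.2, -0.2, -0.8, 30, 2.6, 0.1, -0.2, -0.6]
```

Request:
{"op": "apply_moves", "data": {"increments": [30,2.6,0.2,-0.1,-1.0,30,2.5,0.2,-0.2,-1.0,30,2.5,0.1,-0.2,-1.0,30,2.5,0.2,-0.2,-0.9,30,2.6,0.0,-0.2,-0.6,30,2.5,0.1,-0.3,-0.7,30,2.5,0.3,-0.2,-0.8,30,2,0.2,-0.2,-0.6]}}

```text
t: 24.32
eef_pos: [0.6376, 0.0694, 0.0474]
tool_rot: [0.006, 0.67, 0.742, -0.006]
contact_force: [-0.8, 0.9, -0.8]
gripper_width: 0.463
```

```bash
python3 - <<'E'
from ctl import *
along(.195,9)
E
```

```text
s 163.0 err lat -0.07 z 0.07 yaw 0.11
t 24.32 bush [637.   74.8 104. ] 95.81 F [-0.8  0.9 -0.8] tau [ 0.1  -0.02 -0.01] gw 0.463
[30, 3.3, 0.1, -0.2, -0.7, 30, 3.5, 0.1, -0.3, -1.0, 30, 3.6, 0.2, -0.2, -0.9, 30, 3.5, 0.1, -0.3, -0.8, 30, 3.6, 0.1, -0.1, -0.7, 30, 3.5, 0.1, -0.2, -0.6, 30, 3.6, 0.1, -0.1, -0.5, 30, 3.5, 0.0, -0.0, -0.3, 30, 3.6, 0.1, -0.1, -0.3]
```

Request:
{"op": "apply_moves", "data": {"increments": [30,3.3,0.1,-0.2,-0.7,30,3.5,0.1,-0.3,-1.0,30,3.6,0.2,-0.2,-0.9,30,3.5,0.1,-0.3,-0.8,30,3.6,0.1,-0.1,-0.7,30,3.5,0.1,-0.2,-0.6,30,3.4,0.1,-0.1,-0.5,30,3,0.0,0,-0.3,30,1.5,0,-0.1,-0.2,30,0,0,0,0]}}

```text
t: 25.58
eef_pos: [0.6335, 0.1005, 0.0484]
tool_rot: [0.006, 0.63, 0.777, -0.006]
contact_force: [-0.5, -0.2, -0.6]
gripper_width: 0.465
```

```bash
python3 - <<'E'
from ctl import *
along(.205,5)
o,im,d=snap('wrist','w10');T=world_T_cam('wrist',o);C=cloud('wrist',d,T);print(o['tool_rot'])
# panel, port
m=(C[...,2]>.112)&(C[...,2]<.128)&(C[...,0]>.55)&(C[...,0]<.70)&(C[...,1]>.12)&(C[...,1]<.18)
print(m.sum(),np.median(C[m],0) if m.any() else '')
P=C[m]
if len(P)>50:
    A=np.c_[P[:,0],np.ones(len(P))];k=np.median(P[:,1]);
    sol=np.linalg.lstsq(A,P[:,1],rcond=None)[0];print('y=ax+b',sol,'yaw',np.degrees(np.arctan(sol[0])),'y at .624',sol@[.624,1])
snap('side','d10');snap('scene','s10')
im=cv2.imread('pics/s10.png');cv2.imwrite('pics/s10x.png',cv2.resize(im[60:210,220:400],None,fx=4,fy=4,interpolation=cv2.INTER_CUBIC))
im=cv2.imread('pics/d10.png');cv2.imwrite('pics/d10x.png',cv2.resize(im[100:220,210:350],None,fx=4.5,fy=4.5,interpolation=cv2.INTER_CUBIC))
E
```

```text
s 194.5 err lat 0.06 z 0.12 yaw 0.41
t 25.57 bush [632.5 105.8 105.1] 101.95 F [-0.5 -0.2 -0.6] tau [ 0.04 -0.    0.02] gw 0.465
[30, 2.0, 0.1, 0.1, 0.3, 30, 2.1, -0.0, -0.1, -0.1, 30, 2.1, 0.0, -0.0, -0.0, 30, 2.1, 0.0, -0.1, 0.0, 30, 2.1, 0.0, 0.0, 0.1]
[ 0.00573635  0.62961097  0.77686471 -0.006192  ]
2085 [0.63505333 0.12279072 0.11702821]
y=ax+b [0.0699047  0.07948618] yaw 3.9987391366661504 y at .624 0.12310670979190422
```

View pics/w10.png

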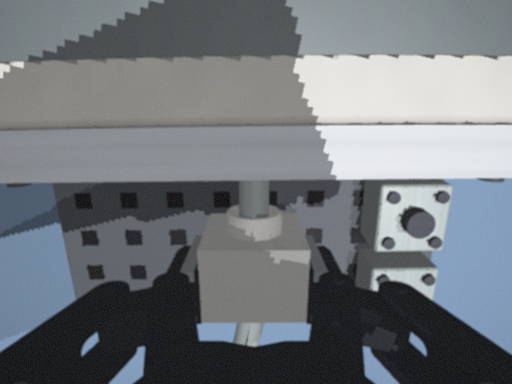

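View pics/s10x.png

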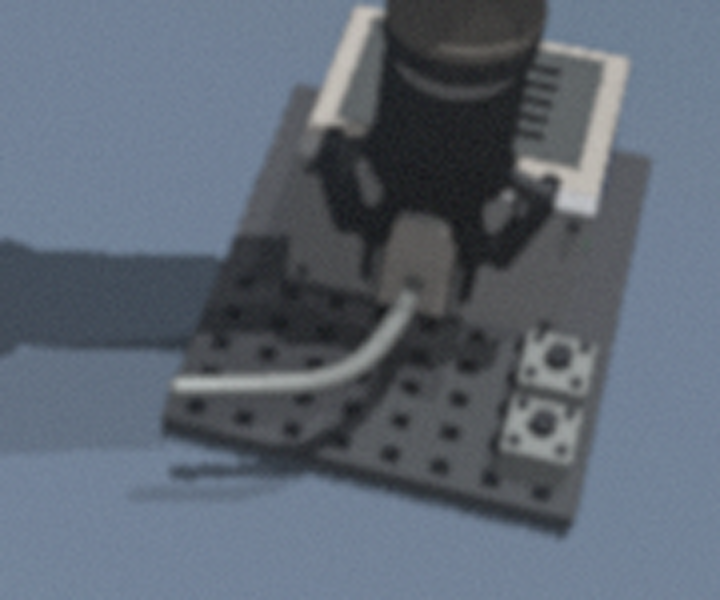

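View pics/d10x.png

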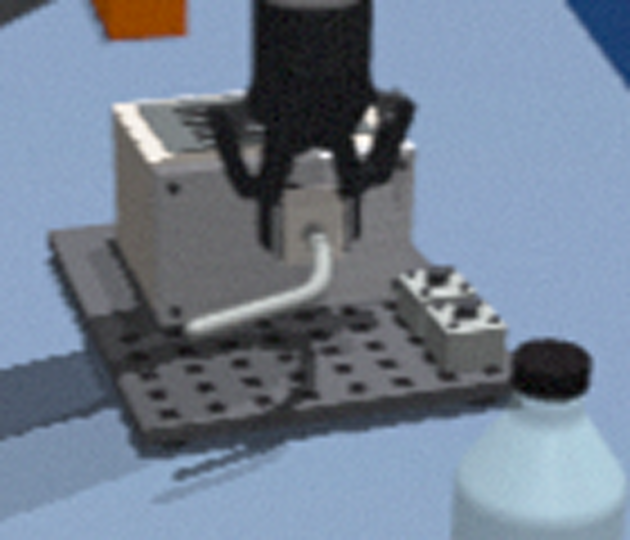

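```bash
python3 - <<'E'
from ctl import *
z=np.load('pics/w10.npz');o=dict(eef_pos=z['pos'],tool_rot=z['rot']);T=world_T_cam('wrist',o);C=cloud('wrist',z['d'],T)
for u in (60,150,340,450):
    print(u,[(v,*(C[v,u]*1000).round(0).tolist()) for v in (100,120,130,150,170,176,178,180,184)])
n=np.array([-.22,.9755])
edge=[]
for u in list(range(20,200,10))+list(range(320,500,10)):
    col=C[:,u]; k=[v for v in range(120,200) if col[v,2]>.125]
    if k: edge.append(col[max(k)-1])
E=np.array(edge);print(E.mean(0)); a=np.polyfit(E[:,0],E[:,1],1);print('edge yaw',np.degrees(np.arctan(a[0])),'y at .624',np.polyval(a,.624),'res',np.std(E[:,1]-np.polyval(a,E[:,0])))
for f,nm in (('scene0','scene'),('side0','side')):
    z=np.load(f'pics/{f}.npz');C=cloud(nm,z['d'],world_T_cam(nm))
    m=(C[...,2]>.05)&(C[...,2]<.12)&(C[...,0]>.545)&(C[...,0]<.70)&(C[...,1]>.10)&(C[...,1]<.19)&(np.abs(C[...,0]-.627)>.02)
    P=C[m]; r=P[:,:2]@n; med=np.median(r); P=P[np.abs(r-med)<.006]; a=np.polyfit(P[:,0],P[:,1],1);print(nm,np.degrees(np.arctan(a[0])),np.polyval(a,.624),len(P))
E
```

```text
60 [(100, 565.0, 158.0, 134.0), (120, 565.0, 153.0, 134.0), (130, 566.0, 150.0, 135.0), (150, 566.0, 144.0, 135.0), (170, 566.0, 138.0, 134.0), (176, 566.0, 136.0, 135.0), (178, 566.0, 135.0, 134.0), (180, 567.0, 135.0, 136.0), (184, 505.0, 90.0, 25.0)]
150 [(100, 591.0, 163.0, 134.0), (120, 591.0, 158.0, 134.0), (130, 592.0, 155.0, 135.0), (150, 593.0, 149.0, 135.0), (170, 593.0, 143.0, 134.0), (176, 593.0, 141.0, 134.0), (178, 594.0, 141.0, 135.0), (180, 594.0, 141.0, 136.0), (184, 564.0, 102.0, 24.0)]
340 [(100, 643.0, 175.0, 135.0), (120, 645.0, 169.0, 134.0), (130, 646.0, 167.0, 135.0), (150, 647.0, 161.0, 134.0), (170, 649.0, 155.0, 135.0), (176, 649.0, 153.0, 135.0), (178, 650.0, 153.0, 135.0), (180, 685.0, 131.0, 24.0), (184, 686.0, 129.0, 25.0)]
450 [(100, 674.0, 181.0, 135.0), (120, 677.0, 176.0, 134.0), (130, 677.0, 174.0, 135.0), (150, 680.0, 168.0, 134.0), (170, 682.0, 162.0, 134.0), (176, 682.0, 161.0, 135.0), (178, 682.0, 160.0, 135.0), (180, 772.0, 143.0, 1.0), (184, 737.0, 148.0, 55.0)]
[0.62570962 0.14667554 0.13140015]
edge yaw 11.952458047549635 y at .624 0.14631362722941788 res 0.0075222814265188415
scene 12.684108241730259 0.14499501660094818 963
side 12.600725398706196 0.14820709533796306 759
```

```bash
python3 - <<'E'
from ctl import *
g=Rq(np.load('pics/w4.npz')['rot']);o=get_obs();M=Rq(o['tool_rot'])
yg=np.radians(3.2);Rb=R.from_euler('z',yg).as_matrix()
N=M@g.T@Rb; print('bush x axis',N[:,0].round(4),'up',N[:,2].round(4))
go([(.6242+.2181*.0245,.1467-.9759*.0245,.105,102.2,5),(.6242+.2181*.0145,.1467-.9759*.0145,.105,102.6,5)])
E
```

```text
bush x axis [-0.2068  0.9782 -0.021 ] up [0.011  0.0238 0.9997]
t 25.73 bush [632.6 105.6 105.1] 101.93 F [0.4 0.3 0.2] tau [-0.    0.06 -0.07] gw 0.46
[30, 3.5, 0.1, -0.0, -0.1, 30, 3.5, 0.2, -0.1, -0.0, 30, 3.5, 0.1, -0.0, -0.1, 30, 3.5, 0.1, -0.1, -0.0, 30, 3.5, 0.2, -0.0, -0.1, 30, 2.0, -0.0, -0.0, -0.1, 30, 2.0, -0.0, -0.1, -0.0, 30, 2.0, -0.0, -0.0, -0.1, 30, 2.0, -0.0, -0.1, -0.1, 30, 2.0, -0.0, -0.0, -0.1]
```

Request:
{"op": "apply_moves", "data": {"increments": [30,3.3,0.1,-0.1,-0.1,30,3.5,0.1,-0.1,0,30,3.5,0.1,-0.1,-0.1,30,3.0,0.1,-0.1,0,30,1.5,0.1,0,-0.1,30,0,0,0,0]}}

```text
t: 26.48
eef_pos: [0.6308, 0.116, 0.0486]
tool_rot: [0.006, 0.628, 0.779, -0.006]
contact_force: [-0.3, -0.4, -1.1]
gripper_width: 0.461
```

```bash
python3 - <<'E'
from ctl import *
go([(.6242+.2181*.0145,.1467-.9759*.0145,.1053,102.6,7)])
E
```

```text
t 26.48 bush [629.7 121.4 105.2] 102.26 F [-0.3 -0.4 -1.1] tau [-0.04  0.04  0.02] gw 0.461
[30, 1.6, 0.0, -0.0, -0.0, 30, 1.7, 0.0, -0.1, -0.1, 30, 1.6, 0.0, -0.0, -0.0, 30, 1.6, 0.1, -0.1, -0.1, 30, 1.7, -0.0, 0.0, -0.0, 30, 1.6, -0.0, -0.0, -0.1, 30, 1.6, 0.0, -0.1, -0.0]
```

Request:
{"op": "apply_moves", "data": {"increments": [30,1.6,0,-0.1,0,30,1.6,0,-0.1,-0.1,30,1.5,0,0,0,30,1,0,0,0]}}

```text
t: 26.98
eef_pos: [0.6296, 0.1215, 0.0487]
tool_rot: [0.006, 0.627, 0.779, -0.006]
contact_force: [-0.3, 0.0, 0.0]
gripper_width: 0.462
```

```bash
python3 - <<'E'
from ctl import *
go([(.6242+.2181*.0145,.1467-.9759*.0145,.1053,102.6,5)])
E
```

```text
t 26.98 bush [628.5 126.9 105.3] 102.34 F [-0.3  0.   0. ] tau [0.01 0.02 0.07] gw 0.462
[30, 1.2, 0.0, -0.0, -0.1, 30, 1.1, 0.0, -0.0, -0.0, 30, 1.2, 0.1, -0.1, -0.1, 30, 1.2, -0.0, 0.0, -0.0, 30, 1.1, 0.0, 0.0, -0.1]
```

Request:
{"op": "apply_moves", "data": {"increments": [30,1.2,0,0,-0.1,30,1.2,0,0,0,30,1.2,0,0,-0.1,30,0.6,0,0,0]}}

```text
t: 27.48
eef_pos: [0.6285, 0.1259, 0.0486]
tool_rot: [0.006, 0.626, 0.78, -0.006]
contact_force: [0.7, -0.5, -0.4]
gripper_width: 0.465
```

```bash
python3 - <<'E'
from ctl import *
go([(.6242+.2181*.0145,.1467-.9759*.0145,.1053,102.6,3)])
E
```

```text
t 27.48 bush [627.5 131.3 105.2] 102.55 F [ 0.7 -0.5 -0.4] tau [ 0.07  0.02 -0.04] gw 0.465
[30, 0.4, 0.0, -0.0, -0.0, 30, 0.4, 0.1, -0.1, -0.0, 30, 0.5, 0.0, -0.0, -0.0]
```

Request:
{"op": "apply_moves", "data": {"increments": [30,0.8,0,0,0,30,0.8,0,0,0]}}

```text
t: 27.72
eef_pos: [0.6282, 0.1275, 0.0486]
tool_rot: [0.006, 0.626, 0.78, -0.006]
contact_force: [0.6, -1.1, -0.6]
gripper_width: 0.461
```

Request:
{"op": "apply_moves", "data": {"increments": [30,0.8,0,0,0,30,0.6,0,0,0]}}

```text
t: 27.98
eef_pos: [0.6281, 0.1276, 0.0486]
tool_rot: [0.006, 0.626, 0.78, -0.007]
contact_force: [0.4, -1.8, 0.8]
gripper_width: 0.466
```

Request:
{"op": "apply_moves", "data": {"increments": [30,2,0,0,0,30,2,0,0,0]}}

```text
t: 28.22
eef_pos: [0.6281, 0.1273, 0.0486]
tool_rot: [0.008, 0.627, 0.779, -0.009]
contact_force: [0.5, -5.1, 1.1]
gripper_width: 0.463
```

```bash
python3 - <<'E'
from ctl import *
go([(.6242+.2181*.0145,.1467-.9759*.0145,.1053,102.6,3)])
snap('scene','s11');o,im,d=snap('wrist','w11');snap('side','d11')
C=cloud('wrist',d,np.array(get_calibration('wrist')['T_tool_cam']));P=C.reshape(-1,3)
top=(np.abs(P[:,2]+.0775)<.003)&(np.abs(P[:,1])<.019)&(P[:,0]>-.02)&(P[:,0]<.03);print('head x',np.percentile(P[top][:,0],[1,99]).round(4),'z',np.median(P[top][:,2]))
im=cv2.imread('pics/s11.png');cv2.imwrite('pics/s11x.png',cv2.resize(im[60:210,220:400],None,fx=4,fy=4,interpolation=cv2.INTER_CUBIC))
E
```

```text
t 28.23 bush [627.1 133.  105.2] 102.34 F [ 0.5 -5.1  1.1] tau [-1.   -0.01  0.09] gw 0.463
[30, -0.2, 0.1, -0.0, -0.1, 30, -0.1, 0.0, -0.1, -0.1, 30, -0.2, 0.1, -0.0, -0.1]
head x [-0.0116  0.0131] z -0.07776288096629162
```

View pics/w11.png

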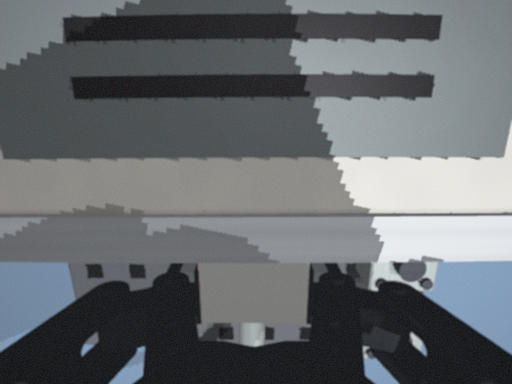

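View pics/s11x.png

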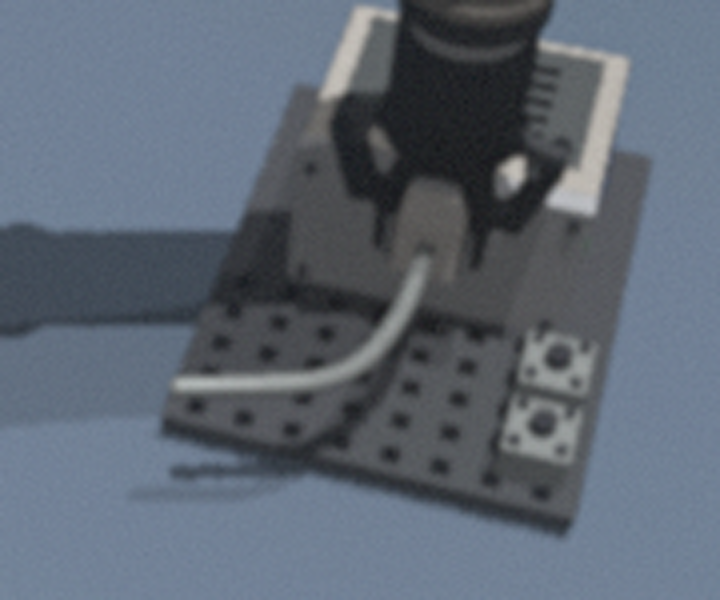

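Request:
{"op": "apply_moves", "data": {"increments": [30,0,0,0,0,30,0,0,0,0,50,0,0,0,0,62,0,0,0,0,62,0,0,0,0,62,0,0,0,0]}}

```text
t: 29.12
eef_pos: [0.6279, 0.1297, 0.0489]
tool_rot: [0.007, 0.626, 0.779, -0.008]
contact_force: [1.4, -0.2, -0.1]
gripper_width: 0.73
```

```bash
python3 - <<'E'
from ctl import *
go([(.6275,.132,.16,102.6,4)])
o,im,d=snap('wrist','w12');snap('side','d12')
M=Rq(o['tool_rot']);T=world_T_cam('wrist',o);C=cloud('wrist',d,T);Q=cloud('wrist',d,np.array(get_calibration('wrist')['T_tool_cam'])).reshape(-1,3)
im=cv2.imread('pics/d12.png');cv2.imwrite('pics/d12x.png',cv2.resize(im[100:220,210:350],None,fx=4.5,fy=4.5,interpolation=cv2.INTER_CUBIC))
E
```

```text
t 29.12 bush [626.8 135.3 105.4] 102.42 F [ 1.4 -0.2 -0.1] tau [0.04 0.02 0.01] gw 0.73
[30, -1.1, -0.1, -13.6, -0.0, 30, -1.2, -0.0, -13.6, -0.1, 30, -1.1, -0.1, -13.7, -0.0, 30, -1.1, -0.0, -13.6, -0.1]
```

View pics/w12.png

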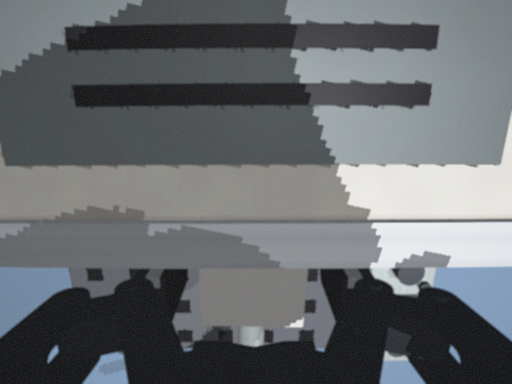

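View pics/d12x.png

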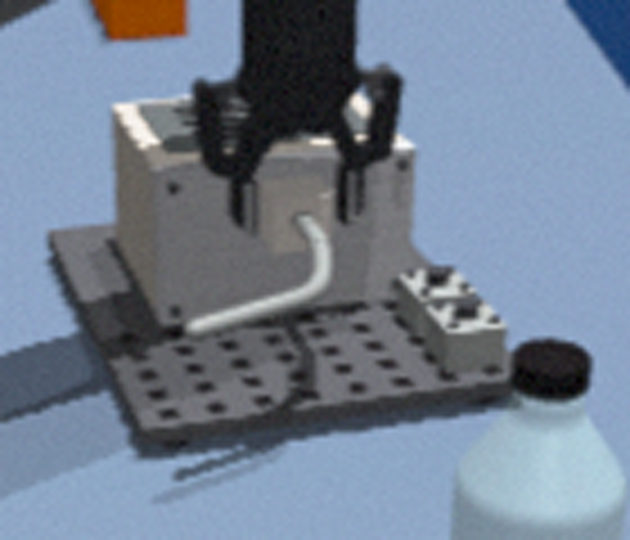

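Request:
{"op": "apply_moves", "data": {"increments": [62,-1,0,-6,0,62,-1,0,-10,0,62,-1,0,-16,0,62,-1,0,-24,0,62,-2,0,-24,0,62,-2,0,-24,0,62,-2,0,-24,0,62,-10,0,-20,0,62,-20,0,-10,0,62,-20,0,0,0,62,-10,0,0,0,62,-4,0,0,0]}}

```text
t: 30.72
eef_pos: [0.6451, 0.0595, 0.2245]
tool_rot: [0.01, 0.626, 0.78, -0.004]
contact_force: [-0.3, -0.3, 0.8]
gripper_width: 0.727
```

```bash
python3 - <<'E'
from ctl import *
o,im,d=snap('wrist','w13');print(o['t'],o['eef_pos'],np.abs(o['joint_vel']).max())
snap('side','d13');snap('scene','s13')
im=cv2.imread('pics/d13.png');cv2.imwrite('pics/d13x.png',cv2.resize(im[100:220,210:350],None,fx=4.5,fy=4.5,interpolation=cv2.INTER_CUBIC))
E
```

```text
30.725 [0.64510723 0.05950576 0.22453827] 0.055636813826260276
```

View pics/w13.png

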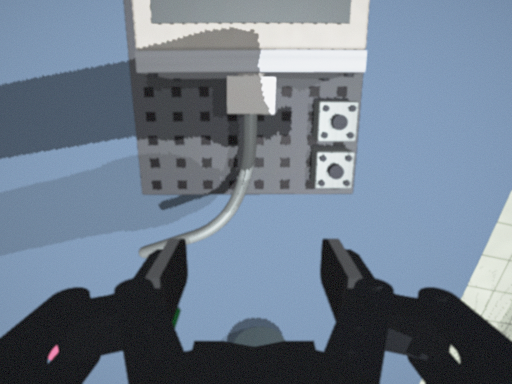

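View pics/d13x.png

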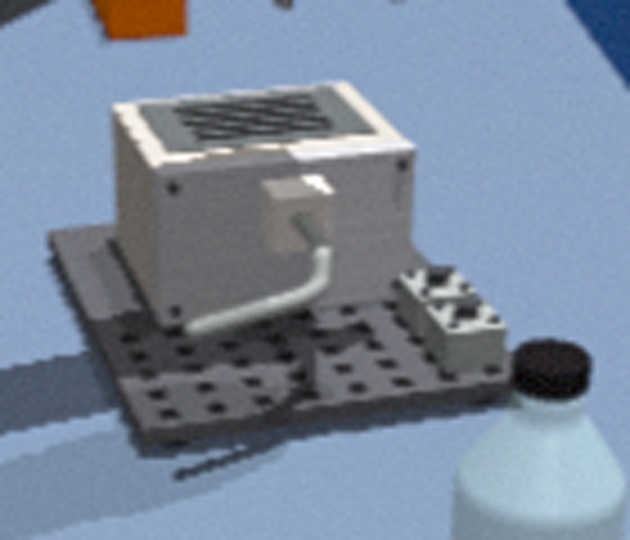

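```bash
python3 - <<'E'
from ctl import *
port=np.array([.6242,.1467]);a=np.radians(102.65);n=np.array([np.cos(a),np.sin(a)]);l=np.array([n[1],-n[0]])
for f,nm in (('w13','wrist'),('scene13'.replace('scene13','s13'),'scene'),('d13','side')):
    z=np.load(f'pics/{f}.npz');o=dict(eef_pos=z['pos'],tool_rot=z['rot']);T=world_T_cam(nm,o);C=cloud(nm,z['d'],T).reshape(-1,3)
    Y=(C[:,:2]-port)@n;X=(C[:,:2]-port)@l;Z=C[:,2]
    top=(np.abs(Z-.124)<.007)&(np.abs(X)<.026)&(Y>-.036)&(Y<.0)
    A=np.c_[Y[top],X[top],np.ones(top.sum())];k=np.linalg.lstsq(A,Z[top],rcond=None)[0]
    for _ in range(3):
        r=A@k-Z[top];g=np.abs(r)<.002;k=np.linalg.lstsq(A[g],Z[top][g],rcond=None)[0]
    print(f,'top n',top.sum(),g.sum(),'slope dz/dy',k[0].round(4),'dz/dx',k[1].round(4),'z at face',k[2].round(4),'Y',np.percentile(Y[top][g],[.5,2,98,99.5]).round(4),'X',np.percentile(X[top][g],[1,99]).round(4))
    back=(Z>.088)&(Z<.120)&(np.abs(X)<.019)&(Y<-.022)&(Y>-.04)&(np.hypot(X,Z-.105)>.01)
    print(' back face Y',back.sum(),np.median(Y[back]).round(4) if back.any() else '')
    box=(np.abs(Z-.134)<.003)&(np.abs(X)<.08)&(Y>-.01)&(Y<.02); print(' box top front edge Y',np.percentile(Y[box],[.5,2]).round(4) if box.any() else '', 'z',np.median(Z[box]).round(4) if box.any() else '')
    pan=(Z>.05)&(Z<.128)&(np.abs(X)<.075)&(np.abs(X)>.035)&(np.abs(Y)<.01);print(' panel Y',pan.sum(),np.median(Y[pan]).round(4) if pan.any() else '')
E
```

```text
w13 top n 1809 1798 slope dz/dy 0.0502 dz/dx -0.0052 z at face 0.1242 Y [-0.0325 -0.0324 -0.0036 -0.0028] X [-0.0195  0.0198]
 back face Y 0 
 box top front edge Y [0.0004 0.0005] z 0.1345
 panel Y 446 0.0003
s13 top n 251 180 slope dz/dy 0.0899 dz/dx -0.0036 z at face 0.1246 Y [-0.0352 -0.0345 -0.0008 -0.0003] X [-0.0217  0.0219]
 back face Y 102 -0.0336
 box top front edge Y [-0.0039 -0.0034] z 0.1343
 panel Y 735 -0.0014
d13 top n 85 65 slope dz/dy 0.1045 dz/dx -0.0392 z at face 0.124 Y [-0.0337 -0.0312 -0.0011 -0.0005] X [-0.0195  0.0201]
 back face Y 80 -0.03
 box top front edge Y [-0.0023 -0.0014] z 0.1337
 panel Y 590 0.0014
```

The bushing is released and in the port. The measurements suggest it rests tilted by about 0.05 rad, with a face gap of around 2 mm, which is too close to the 3 mm limit. I'll nudge it home gently from behind with closed fingers, above the tube.

```bash
python3 - <<'E'
from h import *
plan([(.638,.085,.13,102.6,8)],0)
E
```

```text
at [0.6449 0.0606 0.2244] 102.56 tilt 1.22
[0, 3.2, -0.2, 11.8, -0.0, 0, 3.1, -0.2, 11.8, -0.0, 0, 3.2, -0.1, 11.8, -0.0, 0, 3.2, -0.2, 11.8, -0.0, 0, 3.1, -0.2, 11.8, -0.0, 0, 3.2, -0.2, 11.8, -0.0, 0, 3.2, -0.1, 11.8, -0.0, 0, 3.2, -0.2, 11.8, -0.0]
```

Request:
{"op": "apply_moves", "data": {"increments": [0,3.2,-0.2,11.8,0,0,3.1,-0.2,11.8,0,0,3.2,-0.1,11.8,0,0,3.2,-0.2,11.8,0,0,3.1,-0.2,11.8,0,0,3.2,-0.2,11.8,0,0,3.2,-0.1,10,0,0,1.5,0,5,0,0,0,0,0,0]}}

```text
t: 32.0
eef_pos: [0.6371, 0.086, 0.13]
tool_rot: [0.008, 0.624, 0.781, -0.005]
contact_force: [1.0, 0.8, 0.0]
gripper_width: 0.002
```

```bash
cat > meas.py <<'E'
from ctl import *
import sys
port=np.array([.6242,.1467]);a=np.radians(102.65);n=np.array([np.cos(a),np.sin(a)]);l=np.array([n[1],-n[0]])
def meas(f,nm='wrist'):
    z=np.load(f'pics/{f}.npz');o=dict(eef_pos=z['pos'],tool_rot=z['rot']);T=world_T_cam(nm,o);C=cloud(nm,z['d'],T).reshape(-1,3)
    Y=(C[:,:2]-port)@n;X=(C[:,:2]-port)@l;Z=C[:,2]
    top=(np.abs(Z-.124)<.007)&(np.abs(X)<.0185)&(Y>-.038)&(Y<.0)
    A=np.c_[Y[top],X[top],np.ones(top.sum())];k=np.linalg.lstsq(A,Z[top],rcond=None)[0]
    for _ in range(4):
        r=A@k-Z[top];g=np.abs(r)<.0015;k=np.linalg.lstsq(A[g],Z[top][g],rcond=None)[0]
    print(f,'n',g.sum(),'slope',k[0].round(4),'z@face',k[2].round(4),'Y',np.percentile(Y[top][g],[.5,2,98,99.5]).round(4))
    box=(np.abs(Z-.1345)<.003)&(np.abs(X)<.06)&(Y>-.01)&(Y<.02); print(' box edge Y',np.percentile(Y[box],[.5,2]).round(4) if box.any() else '')
E
python3 - <<'E'
from meas import *
o,im,d=snap('wrist','w14');meas('w14')
p=(o['eef_pos'][:2]-port);print('TCP',o['eef_pos'].round(4),'Y',p@n,'X',p@l,'yaw',yaw_of(o),'gw',o['gripper_width'],'t',o['t'])
C=cloud('wrist',d,np.array(get_calibration('wrist')['T_tool_cam']))
m=(np.abs(C[...,1])<.02)&(C[...,0]<.02)&(C[...,0]>-.03)&(d>.05)&(C[...,2]<-.02)
P=C[m];k=np.argsort(-P[:,2])[:40];print('tip',P[k].mean(0),P[k].min(0),P[k].max(0))
E
```

```text
w14 n 3254 slope 0.0542 z@face 0.1242 Y [-0.0327 -0.0321 -0.003  -0.0025]
 box edge Y [0.0001 0.0004]
TCP [0.6371 0.086  0.13  ] Y -0.06202132393827114 X -0.0007027274731422957 yaw 102.79712765492299 gw 0.0023465324748927724 t 32.0
tip [ 0.0104353   0.00047415 -0.04509841] [ 0.00996467 -0.00621252 -0.04591443] [ 0.01091344  0.00699066 -0.04365951]
```

View pics/w14.png

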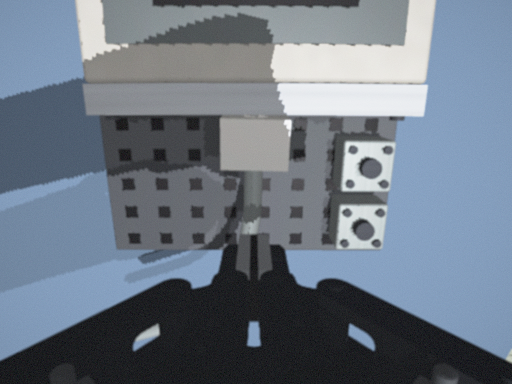

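Request:
{"op": "apply_moves", "data": {"increments": [0,0,0,10,0,0,0,0,14,0,0,0,0,12,0,0,0,0,8,0,0,0,0,4.5,0,0,0,0,2,0,0,0,0,0,0]}}

```text
t: 32.92
eef_pos: [0.6382, 0.0846, 0.0765]
tool_rot: [0.009, 0.624, 0.781, -0.005]
contact_force: [0.4, 0.1, 0.6]
gripper_width: -0.003
```

```bash
python3 - <<'E'
from meas import *
o,im,d=snap('wrist','w15')
p=(o['eef_pos'][:2]-port);print('TCP',o['eef_pos'].round(4),'Y',p@n,'X',p@l,'yaw',yaw_of(o),'F',o['contact_force'],'t',o['t'],o['tool_rot'])
plan([(port[0]+n[0]*-.047,port[1]+n[1]*-.047,.0755,102.6,5)],0)
E
```

```text
TCP [0.6382 0.0846 0.0765] Y -0.06367585227320291 X 4.085676301476977e-05 yaw 102.74465862536468 F [0.44277095 0.12167784 0.62561685] t 32.925 [ 0.00857382  0.6242142   0.78119281 -0.00457274]
at [0.6383 0.0845 0.0767] 102.74 tilt 1.12
[0, 3.3, -0.0, 0.2, 0.0, 0, 3.4, -0.0, 0.3, 0.1, 0, 3.3, -0.1, 0.2, -0.0, 0, 3.4, 0.0, 0.2, 0.0, 0, 3.3, -0.0, 0.3, 0.0]
```

View pics/w15.png

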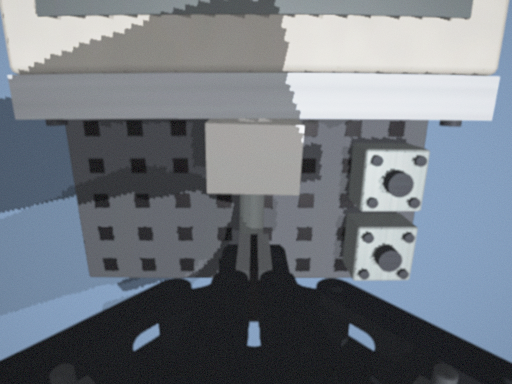

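Request:
{"op": "apply_moves", "data": {"increments": [0,3.3,0,0.2,0,0,3.4,0,0.2,0.1,0,3.4,0,0.2,0,0,3.4,0,0.1,0,0,2.5,0,0,0,0,1,0,0,0]}}

```text
t: 33.72
eef_pos: [0.6348, 0.1031, 0.0766]
tool_rot: [0.009, 0.625, 0.781, -0.004]
contact_force: [0.4, -0.7, 0.2]
gripper_width: 0.002
```

Request:
{"op": "apply_moves", "data": {"increments": [0,1.2,0,0,0,0,1.2,0,0,0,0,1,0,0,0]}}

```text
t: 34.1
eef_pos: [0.6343, 0.1056, 0.0766]
tool_rot: [0.01, 0.625, 0.781, -0.004]
contact_force: [0.0, -0.3, 1.5]
gripper_width: 0.001
```

```bash
python3 - <<'E'
from meas import *
o,im,d=snap('wrist','w16');meas('w16')
p=(o['eef_pos'][:2]-port);print('TCP',o['eef_pos'].round(4),'Y',p@n,'X',p@l,'yaw',yaw_of(o),'F',o['contact_force'],'t',o['t'])
E
```

```text
w16 n 5157 slope 0.034 z@face 0.1241 Y [-0.0314 -0.0306 -0.003  -0.0026]
 box edge Y [0.0003 0.0007]
TCP [0.6343 0.1056 0.0766] Y -0.04227580923438275 X 0.0009081775664883257 yaw 102.62003722932343 F [ 0.01148486 -0.25648385  1.50765245] t 34.1
```

View pics/w16.png

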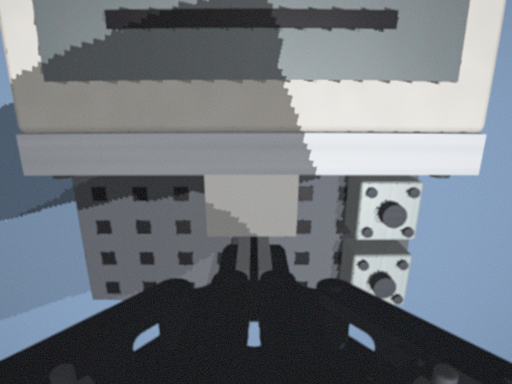

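Request:
{"op": "apply_moves", "data": {"increments": [0,1.2,0,0,0,0,1.2,0,0,0]}}

```text
t: 34.4
eef_pos: [0.6342, 0.1068, 0.0767]
tool_rot: [0.01, 0.625, 0.78, -0.004]
contact_force: [0.7, -4.5, 1.5]
gripper_width: 0.003
```

Request:
{"op": "apply_moves", "data": {"increments": [0,1.5,0,0,0,0,1.5,0,0,0]}}

```text
t: 34.65
eef_pos: [0.6342, 0.1066, 0.0767]
tool_rot: [0.011, 0.626, 0.779, -0.006]
contact_force: [1.0, -5.5, 2.7]
gripper_width: -0.003
```

```bash
python3 - <<'E'
from meas import *
o,im,d=snap('wrist','w17');meas('w17')
p=(o['eef_pos'][:2]-port);print('TCP',o['eef_pos'].round(4),'Y',p@n,'X',p@l,'yaw',yaw_of(o),'F',o['contact_force'],'t',o['t'])
E
```

```text
w17 n 5052 slope 0.0008 z@face 0.1241 Y [-0.0337 -0.0296 -0.0029 -0.0025]
 box edge Y [0.0003 0.0007]
TCP [0.6342 0.1066 0.0767] Y -0.04126955614248314 X 0.0009741533564955536 yaw 102.43103288259604 F [ 1.04766544 -5.46365436  2.66420644] t 34.65
```

Request:
{"op": "apply_moves", "data": {"increments": [0,-0.5,0,0,0,0,-1,0,0,0,0,-2,0,0,0,0,-4,0,0,0,0,-6,0,-3,0,0,-5,0,-10,0,0,-2,0,-16,0,0,0,0,-16,0,0,0,0,-8,0,0,0,0,-2,0,0,0,0,0,0]}}

```text
t: 36.08
eef_pos: [0.6382, 0.09, 0.1374]
tool_rot: [0.011, 0.626, 0.78, -0.004]
contact_force: [0.6, 0.3, 0.2]
gripper_width: -0.002
```

```bash
python3 - <<'E'
from meas import *
o,im,d=snap('wrist','w18');meas('w18')
p=(o['eef_pos'][:2]-port);print('TCP',o['eef_pos'].round(4),'Y',p@n,'F',o['contact_force'],'t',o['t'],np.abs(o['joint_vel']).max())
snap('scene','s18');meas('s18','scene');snap('side','d18');meas('d18','side')
for f,nm in (('s18','scene'),('d18','side'),('scene0','scene'),('side0','side')):
    z=np.load(f'pics/{f}.npz');C=cloud(nm,z['d'],world_T_cam(nm))
    if '0' in f: pass
im=cv2.imread('pics/s18.png');im2=cv2.imread('pics/scene0.png');print('scene diff bottle region',np.abs(im[240:330,200:320].astype(int)-im2[240:330,200:320]).mean(), 'spanner',np.abs(im[270:310,70:150].astype(int)-im2[270:310,70:150]).mean())
E
```

```text
w18 n 3007 slope 0.0525 z@face 0.124 Y [-0.0315 -0.0311 -0.0018 -0.0017]
 box edge Y [0.0003 0.0008]
TCP [0.6382 0.09   0.1374] Y -0.058429901523246744 F [0.63053692 0.25909303 0.24403072] t 36.075 0.004369969893497849
s18 n 107 slope 0.0653 z@face 0.1243 Y [-0.0357 -0.0341 -0.0027 -0.0011]
 box edge Y [-0.0035 -0.0027]
d18 n 53 slope 0.0711 z@face 0.1236 Y [-0.0323 -0.0322 -0.0007 -0.0004]
 box edge Y [-0.004  -0.0021]
scene diff bottle region 8.415679012345679 spanner 8.884166666666667
```

View pics/w18.png

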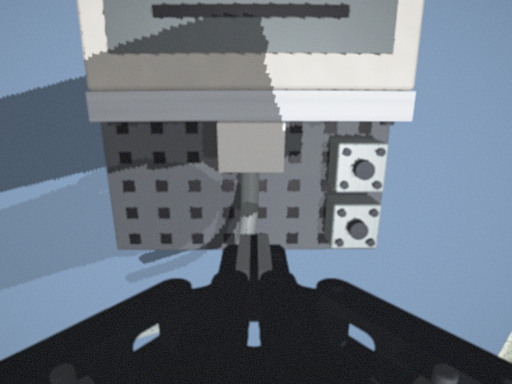

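```bash
python3 - <<'E'
from h import *
read_camera('scene')
for t in ['bottle','beaker','spanner']: print(t,[(round(r['p'],2),np.round(r['extent'])) for r in outline_of('scene',t)[:1]])
hand_in(); print(get_obs()['t'])
E
```

```text
bottle [(0.72, array([290., 265.,  47.,  63.]))]
beaker [(0.97, array([231., 310.,  40.,  48.]))]
spanner [(0.57, array([110., 292.,  66.,  28.]))]
the job is handed in; nothing more can be done
the job is handed in; nothing more can be done
```

I threaded the white bushing onto the tube spigot first, took it round the bend, seated it in the port and released it. I handed the job in at about 36 s; no verdict is reported.

**Seating:** the last wrist view puts the seating face about 1 mm from the panel and 1 mm low, laterally centred. The tilt is about 0.05 rad; the scene and side cameras read 0.065–0.07, all under the 0.12 limit. After the first release the face gap was about 2 mm, so I nudged the bushing flush from behind with closed fingers. It then settled back slightly nose-up under its own weight, so it is not perfectly flush.

**Forces:** the wrist force stayed within 1–2 N while I went along the tube and round the bend. It reached 5–6 N only when pressing the bushing against the panel.

**Clearances:** the bottle, beaker and spanner appear where they were at the start, and the arm was clear of everything at hand-in.

**Disagreements:**
- The real fingertips sit about 40 mm behind the reported TCP, so my first grasp closed above the bushing. I caught it in the pictures and corrected for it.
- The camera estimates of the panel's position differ by 1–3 mm.

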